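Tip the square saucer over onto the waxing board

ROBOT

A 6-joint arm with a two-finger parallel gripper is mounted at the origin on the work surface. World frame = base frame: x ahead of the robot, y to its left, z up, the work surface at z = 0. Lengths are in m, angles in rad, forces in N, time in s.
With the tool pointing down it reaches from about 0.25 to 0.775 m from the base axis. Payload 4 kg.
Tool frame: the origin (TCP) lies at the very end of the fingers, on their centre line; the grasp point (between the pads) lies 19 mm behind it; y points along the fingers, x is the direction in which the jaws open and shut, and the axes are right-handed (so a half turn about y gives the same grasp; the last joint's range is limited). The gripper opens to 94 mm and grips with 3 to 60 N. Pads are 16 mm wide; open, the fingers measure 119 mm over their backs; the gripper's body (75 mm by 177 mm) begins 78 mm behind the grasp point.
Start: joints at [-1.21, 0.087, 1.371, -0, 1.684, -0.103], TCP at [0.246, -0.492, 0.206] pointing down, gripper open.
Joint ranges: [-3.1, 3.1], [-0.76, 2.03], [0.27, 2.55], [-1.08, 4.22], [0.17, 2.65], [-2.57, 2.57]. Speed limits (rad/s): [2.79, 2.79, 3.14, 3.14, 3.14, 3.14].

INTERFACE

Orientations are given as [roll, pitch, yaw] about the fixed x, y, z axes, in that order (R = Rz(yaw) Ry(pitch) Rx(roll)).
In Python, from bench import robot, snapshot, workorder gives the robot as it stands.
- The arm moves only by the tool play_rows, never from a script. Its argument "steps" is a list of rows, each an object of numbers: "x", "y", "z": the shift along the world's x, y, z in m; "rx", "ry", "rz": the turn, a rotation vector about the world's x, y, z in rad; "hand": the finger opening in m, from 0 to 0.094. A call has 1 to 8 rows; each row shifts and turns the commanded pose from where the row before left it; what a row does not reach is not made up. A row lasts 1/8 s, in which the tool goes at most 62.5 mm and 10.7 degrees, less where a joint would pass 70% of its speed; a pose out of reach is approached as far as the arm can. A call is refused whole if a number of a shift passes 0.0625 or a number of a turn 0.188, either way. A call with a gripper value outside its range is refused whole. The fingers move at their own pace and stop on an object; the grip force is fixed at half the most. Time passes only in rows, so rows that do not move let the fingers close. It gives the time, the measured TCP pose, the force and the opening at its end, in the units of the state.
- robot.get_obs(): the state, without advancing time (a new reading comes with each control period).
- snapshot(name): name is "scene" or "top" or "wrist"; returns a dict with "color" (420x560x3 uint8, red, green, blue), "range_z" (420x560 float32, m along the optical axis (not along the pixel's ray), 0 where there is no reading), "fov_y" (degrees; the focal length in pixels is half the picture's height over the tangent of half this angle, whatever the lens; pixels are square), "cx", "cy" (the principal point, pixels), "T" (4x4, takes a point from camera to world coordinates). Camera axes: x right, y down, z forward; pixel columns grow to the right and rows downward; lengths in m; the calibration is good to about 2 mm. A picture is of the moment at which its call begins.
- workorder.close_job(): hands the job in, once; it reports no verdict.
The state is a dict: "time": time; "joint_positions": joint angles; "qvel": joint speeds; "joint_torque": joint torques, N m; "tool_pos": TCP position; "ee_rot": TCP orientation; "wrist_force": force on the tool from outside, world axes, zero at the start; "wrist_torque": the same for the moment, N m; "width": finger opening in m.
Only numpy, scipy, OpenCV 4.12 (cv2) and the standard library are available. Lean on these libraries where they do the work, as an engineer would, in place of code of your own. Each camera call takes 0.05 s, during which the arm holds its last target.

TASK

Turn the square saucer upside down so that its foot can be waxed: without picking it up or carrying it, push it against the long edge of the raised board beside it with the fingertips, tip it up on end there and let it flip over onto the board. Then push it on until it lies flat, foot up and wholly on the board with no part overhanging, and leave the other ware and tools where they are.

Things in the scene. Friction and masses are not known exactly. Their poses are not given: they have to be found in the camera images.
- saucer: the loose square saucer, smooth glazed terracotta, 0.4 kg, 120 x 120 x 27 mm: a square foot 76 x 76 mm, 18 mm tall, under a square plate whose rim overhangs the foot by 22 mm all round, 18 mm above the table. Origin: its centre, half-way up. z points out of the hollow upper side (up at the start); x points roughly to the board. Starts foot down on the table at the right (-y) of the board, 15 to 50 mm short of it
- board: fixed solid board, smooth plywood with a grippy 2 mm rubber sheet on top, 160 mm deep (x) x 320 mm wide (y) x 25 mm high, with an upright long side face looking towards the square saucer. Origin: on the table under its centre; x points roughly to the robot's left, away from the saucer and square to that face, which is at x = -80 mm; y runs along the face, roughly towards the robot; z up
- corner0 (a point): corner of the square saucer's rim, at 60 mm along saucer +x and 60 mm along +y, 13.5 mm in +z: on top of the lip (4 mm tall, 8 mm wide) that runs round the 5 mm thick plate
- corner1 (a point): corner of the square saucer's rim, at 60 mm along saucer +x and 60 mm along -y, 13.5 mm in +z: on top of the lip (4 mm tall, 8 mm wide) that runs round the 5 mm thick plate
- corner2 (a point): corner of the square saucer's rim, at 60 mm along saucer -x and 60 mm along -y, 13.5 mm in +z: on top of the lip (4 mm tall, 8 mm wide) that runs round the 5 mm thick plate
- corner3 (a point): corner of the square saucer's rim, at 60 mm along saucer -x and 60 mm along +y, 13.5 mm in +z: on top of the lip (4 mm tall, 8 mm wide) that runs round the 5 mm thick plate
- round_saucer: terracotta round saucer, 84 mm across and 22 mm tall, already lying foot up on the board, near the board's end closest to the robot; a bystander. Origin: centre of its lower side
- cup: plain open terracotta cup, 68 mm across, 75 mm tall, standing beyond the square saucer as seen from the robot; a bystander. Origin: centre of its underside
- pot_left: round-bellied terracotta pot, 120 mm across, 100 mm tall, far to the left (+y); a bystander. Origin: centre of its underside
- pot_right: round-bellied terracotta pot, 120 mm across, 100 mm tall, far to the right (-y); a bystander. Origin: centre of its underside
- dish: round open terracotta dish, 120 mm across, 22 mm tall, at the right (-y); a bystander. Origin: centre of its underside
- wax_jar: white jar with a steel cap, 64 mm across, 85 mm tall, to the left (+y) of the board; a bystander. Origin: centre of its underside
- brush: paint brush with a wooden handle lying flat beyond the board; a bystander. Origin: near the middle, on the underside
Mind the look-alikes: they are no part of the job. What is shaped like the saucer but blue or white is not meant.

How it is judged:
By the outcome, as a careful person would: the job done as asked, in the order asked, and still so for the second after the job is handed in, with the robot touching nothing.
It also fails if it takes over 70 s, if anything falls off the work surface, if the arm or the gripper's body presses on something with over 40 N, if the wrist force passes 120 N, or if a joint passes its speed limit or range.

## Working session

There is one attempt and no reset: what is moved stays moved. The work goes in short steps, Python scripts to look and compute and a tool call to move; the robot and the scene stay as the last step left them, time stands still between calls to the robot, and variables do not carry over. Pictures are saved under pics/ and viewed, and the job is handed in when it is done.

Besides the shell and the picture viewer there is one more tool, called after "Emit:" by a JSON object that holds its "op" and its "data". play_rows: Moves the arm, as the interface text tells. Its arguments: {"type":"object","properties":{"steps":{"type":"array"}},"required":["steps"]}

```bash
ls; mkdir -p pics; python3 - <<'E'
from bench import robot, snapshot
import cv2,numpy as np
o=robot.get_obs()
for k,v in o.items(): print(k,v)
for n in ["scene","top"]:
    s=snapshot(n); print(n,s["fov_y"],s["cx"],s["cy"],s["T"].round(3).tolist())
    cv2.imwrite(f"pics/{n}0.png",s["color"][:,:,::-1])
    np.savez(f"pics/{n}0.npz",**s)
E
```

```text
pics
time 0.0
joint_positions [-1.21009264e+00  8.79627275e-02  1.37224301e+00  3.57647520e-07
  1.68359278e+00 -1.03099823e-01]
qvel [-7.18007034e-04  7.23581839e-06 -3.10966839e-04  1.08514536e-03
  1.75560704e-03 -1.78902068e-03]
joint_torque [ 8.09630660e-05 -3.40187359e+01 -3.02423072e+01  7.17314403e-02
  3.30611563e-02 -1.76494054e-04]
tool_pos [ 0.24584667 -0.49138541  0.20430566]
ee_rot [-1.57056895  0.00219412 -1.10699252]
wrist_force [ 1.4092446  -0.27440246  1.09221876]
wrist_torque [ 0.00431343 -0.01899682  0.01073979]
width 0.09402454329362987
scene 44.43558164531817 279.85138211711484 206.16296151037758 [[-0.473, 0.629, -0.617, 1.495], [0.881, 0.352, -0.316, 0.442], [0.019, -0.693, -0.72, 1.106], [0.0, 0.0, 0.0, 1.0]]
top 50.040347078497625 279.1635422669083 213.56205701118478 [[0.011, -0.992, 0.125, 0.409], [-1.0, -0.01, 0.005, -0.024], [-0.004, -0.125, -0.992, 1.335], [0.0, 0.0, 0.0, 1.0]]
```

View pics/scene0.png

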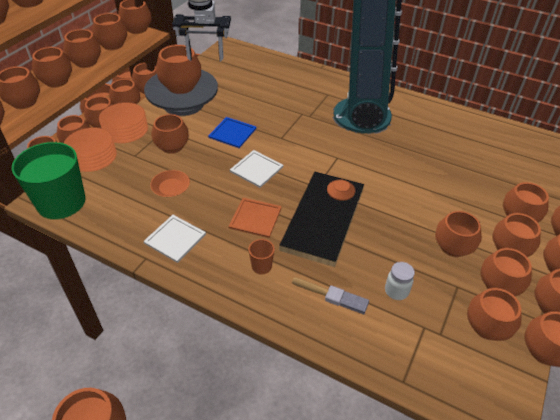

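View pics/top0.png

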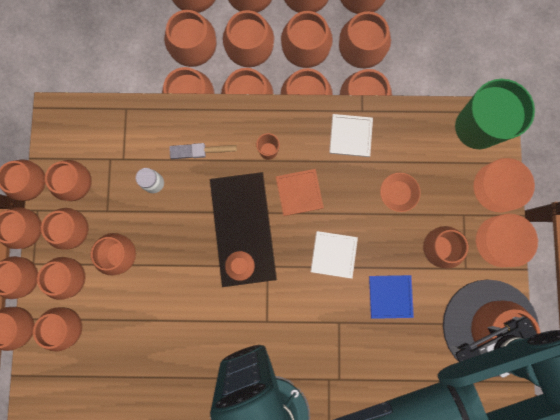

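The top view shows the terracotta saucer at about (300,192), the black board at (243,230) and the round saucer at (240,265). I'll zoom in for the corners.

```bash
cat > h.py <<'E'
import numpy as np,cv2
def ray(s,uv,z):
    "world point where pixel ray meets height z"
    f=210/np.tan(np.radians(s["fov_y"])/2); T=s["T"]
    d=T[:3,:3]@np.array([(uv[0]-s["cx"])/f,(uv[1]-s["cy"])/f,1]); o=T[:3,3]
    return o+d*(z-o[2])/d[2]
def cloud(s):
    f=210/np.tan(np.radians(s["fov_y"])/2); v,u=np.mgrid[:420,:560]; z=s["range_z"]
    p=np.stack([(u-s["cx"])/f*z,(v-s["cy"])/f*z,z],-1)
    return p@s["T"][:3,:3].T+s["T"][:3,3]
E
python3 - <<'E'
from h import *
s=dict(np.load("pics/top0.npz"))
c=s["color"][125:305,185:365,::-1]
cv2.imwrite("pics/crop0.png",cv2.resize(c,None,fx=3.3,fy=3.3,interpolation=cv2.INTER_CUBIC))
P=cloud(s)
for uv in [(300,192),(280,177),(243,210),(240,265),(290,230),(268,146)]: print(uv,P[uv[1],uv[0]].round(4))
hsv=cv2.cvtColor(s["color"],cv2.COLOR_RGB2HSV)
def rect(m,z,name):
    n,l,st,_=cv2.connectedComponentsWithStats(m.astype(np.uint8))
    i=1+np.argmax(st[1:,4]); cs,_=cv2.findContours((l==i).astype(np.uint8),0,1)
    b=cv2.boxPoints(cv2.minAreaRect(cs[0]))
    w=np.array([ray(s,p,z)[:2] for p in b]); print(name,st[i],w.round(4).tolist(),'c',w.mean(0).round(4),'e',np.linalg.norm(w-np.roll(w,1,0),axis=1).round(4), np.degrees(np.arctan2(*(w[1]-w[0])[::-1])))
m=np.zeros((420,560),bool); m[165:222,272:328]=1
rect(m&(P[...,2]>0.012),0.025,'saucer')
m[:]=0; m[160:300,200:280]=1
rect(m&(P[...,2]>0.012)&(hsv[...,2]<60),0.025,'board')
rect(m&(P[...,2]>0.036),0.047,'round')
m[:]=0; m[130:160,250:285]=1
rect(m&(P[...,2]>0.05),0.075,'cup')
E
```

```text
(300, 192) [ 0.6398 -0.0774  0.0228]
(280, 177) [ 0.6837 -0.0178  0.0262]
(243, 210) [0.5841 0.0899 0.025 ]
(240, 265) [0.4232 0.0929 0.0498]
(290, 230) [ 0.5289 -0.0492 -0.0008]
(268, 146) [0.7839 0.0198 0.0039]
saucer [ 276  169   48   47 1654] [[0.6889, -0.0043], [0.7143, -0.1229], [0.5928, -0.1468], [0.5679, -0.0295]] c [ 0.641  -0.0759] e [0.1236 0.1213 0.1238 0.1199] -77.91333959784897
board [ 211  174   65  112 4895] [[0.6754, 0.1914], [0.6961, 0.0346], [0.3832, -0.0071], [0.3634, 0.1451]] c [0.5295 0.091 ] e [0.3154 0.1581 0.3157 0.1535] -82.45723274406043
round [226 252  27  28 471] [[0.4369, 0.142], [0.4688, 0.0799], [0.4057, 0.0468], [0.3741, 0.1086]] c [0.4214 0.0943] e [0.0711 0.0698 0.0713 0.0694] -62.77177827463071
cup [257 133  23  24 194] [[0.8022, 0.0497], [0.8028, -0.0138], [0.7348, -0.0145], [0.7342, 0.0486]] c [0.7685 0.0175] e [0.0681 0.0635 0.068  0.0631] -89.45868759109192
```

View pics/crop0.png

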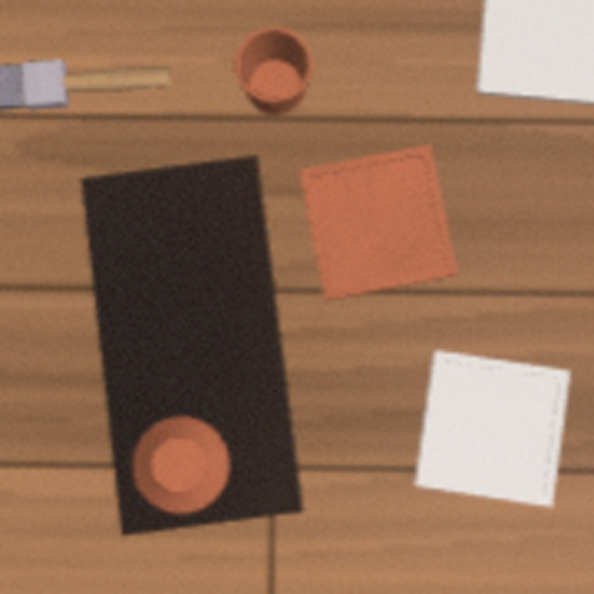

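Emit:
{"op": "play_rows", "data": {"steps": [{"x": 0.04, "y": 0.03, "rz": 0.155}, {"x": 0.04, "y": 0.03, "rz": 0.155}, {"x": 0.04, "y": 0.03, "rz": 0.155}, {"x": 0.04, "y": 0.03, "rz": 0.155}, {"x": 0.04, "y": 0.03, "rz": 0.155}, {"x": 0.04, "y": 0.03, "rz": 0.155}, {"x": 0.04, "y": 0.03, "rz": 0.155}, {"x": 0.04, "y": 0.03, "rz": 0.155}]}}

```text
schema error: expected keys x, y, z, rx, ry, rz, hand
```

```bash
python3 - <<'E'
from bench import robot, snapshot
from h import *
o=robot.get_obs(); print(o["joint_positions"].round(3),o["tool_pos"],o["ee_rot"],o["wrist_force"])
s=dict(np.load("pics/top0.npz"))
for n,uv,z in [("pot_r",(445,247),.1),("dish",(400,191),.022),("white",(334,255),.025),("blue",(391,297),.02)]: print(n,ray(s,uv,z).round(3))
w=snapshot("wrist"); cv2.imwrite("pics/w1.png",w["color"][:,:,::-1]); print(w["T"].round(3))
s=snapshot("scene"); cv2.imwrite("pics/s1.png",s["color"][:,:,::-1])
E
```

```text
[-1.21   0.088  1.372  0.     1.684 -0.103] [ 0.24586924 -0.4914391   0.20443147] [-1.57058912  0.00194666 -1.10693764] [-0.2595877  -0.14811273  0.3112302 ]
pot_r [ 0.478 -0.472  0.1  ]
dish [ 0.646 -0.373  0.022]
white [ 0.455 -0.177  0.025]
blue [ 0.337 -0.341  0.02 ]
[[ 0.448 -0.863 -0.234  0.314]
 [-0.894 -0.433 -0.115 -0.457]
 [-0.002  0.261 -0.965  0.383]
 [ 0.     0.     0.     1.   ]]
```

Emit:
{"op": "play_rows", "data": {"steps": [{"x": 0.04, "y": 0.03, "z": 0, "rx": 0, "ry": 0, "rz": 0.155, "hand": 0.07}, {"x": 0.04, "y": 0.03, "z": 0, "rx": 0, "ry": 0, "rz": 0.155, "hand": 0.07}, {"x": 0.04, "y": 0.03, "z": 0, "rx": 0, "ry": 0, "rz": 0.155, "hand": 0.07}, {"x": 0.04, "y": 0.03, "z": 0, "rx": 0, "ry": 0, "rz": 0.155, "hand": 0.07}, {"x": 0.04, "y": 0.03, "z": 0, "rx": 0, "ry": 0, "rz": 0.155, "hand": 0.07}, {"x": 0.04, "y": 0.03, "z": 0, "rx": 0, "ry": 0, "rz": 0.155, "hand": 0.07}, {"x": 0.04, "y": 0.03, "z": 0, "rx": 0, "ry": 0, "rz": 0.155, "hand": 0.07}, {"x": 0.04, "y": 0.03, "z": 0, "rx": 0, "ry": 0, "rz": 0.155, "hand": 0.07}]}}

```text
time: 1.2
tool_pos: [0.5671, -0.2508, 0.2052]
ee_rot: [-1.571, 0.0, 0.138]
wrist_force: [-0.7, 0.5, -0.6]
width: 0.0697
```

```bash
cat > look.py <<'E'
import sys
from bench import robot, snapshot
from h import *
from scipy.spatial.transform import Rotation as R
o=robot.get_obs(); print('t',round(o["time"],2),'q',o["joint_positions"].round(3),'tcp',o["tool_pos"].round(4),o["ee_rot"].round(3),'F',o["wrist_force"].round(1),'w',round(o["width"],4))
M=R.from_euler('xyz',o["ee_rot"]).as_matrix(); print('toolx',M[:,0].round(3),'tooly',M[:,1].round(3))
c=np.array([.5295,.091]);n=np.array([-.139,.990]);t=np.array([-.990,-.139])
d=o["tool_pos"][:2]-c; print('board frame n,t:',(d@n).round(4),(d@t).round(4))
tag=sys.argv[1]
for k in sys.argv[2:]:
    s=snapshot(k); np.savez(f"pics/{k}_{tag}.npz",**s); im=s["color"][:,:,::-1]
    if k=="scene": im=cv2.resize(im[100:330,150:450],None,fx=2.5,fy=2.5,interpolation=cv2.INTER_CUBIC)
    if k=="top": im=cv2.resize(im[125:305,185:425],None,fx=3.3,fy=3.3,interpolation=cv2.INTER_CUBIC)
    cv2.imwrite(f"pics/{k}_{tag}.png",im)
E
python3 look.py 1 wrist scene
```

```text
t 1.2 q [-0.508  0.245  1.191 -0.     1.706 -0.646] tcp [ 0.5671 -0.2508  0.2052] [-1.571  0.     0.138] F [-0.7  0.5 -0.6] w 0.0697
toolx [ 0.99   0.138 -0.   ] tooly [-0.  0. -1.]
board frame n,t: -0.3436 0.0102
```

Emit:
{"op": "play_rows", "data": {"steps": [{"x": 0.011, "y": 0.004, "z": 0, "rx": 0.13, "ry": 0.018, "rz": 0, "hand": 0.07}, {"x": 0.011, "y": 0.004, "z": 0, "rx": 0.13, "ry": 0.018, "rz": 0, "hand": 0.07}, {"x": 0.011, "y": 0.004, "z": 0, "rx": 0.13, "ry": 0.018, "rz": 0, "hand": 0.07}, {"x": 0.011, "y": 0.004, "z": 0, "rx": 0.13, "ry": 0.018, "rz": 0, "hand": 0.07}, {"x": 0.011, "y": 0.004, "z": 0, "rx": 0.13, "ry": 0.018, "rz": 0, "hand": 0.07}, {"x": 0.011, "y": 0.004, "z": 0, "rx": 0.13, "ry": 0.018, "rz": 0, "hand": 0.07}]}}

```text
time: 2.05
tool_pos: [0.6319, -0.2291, 0.2057]
ee_rot: [-0.78, 0.004, 0.132]
wrist_force: [0.3, 0.5, 0.6]
width: 0.0699
```

```bash
python3 look.py 2 wrist scene
```

```text
t 2.05 q [-0.69   0.754  0.673  0.66   2.238 -0.543] tcp [ 0.6319 -0.2291  0.2057] [-0.78   0.004  0.132] F [0.3 0.5 0.6] w 0.0699
toolx [ 0.991  0.132 -0.004] tooly [-0.096  0.704 -0.703]
board frame n,t: -0.3311 -0.0568
```

View pics/scene_2.png

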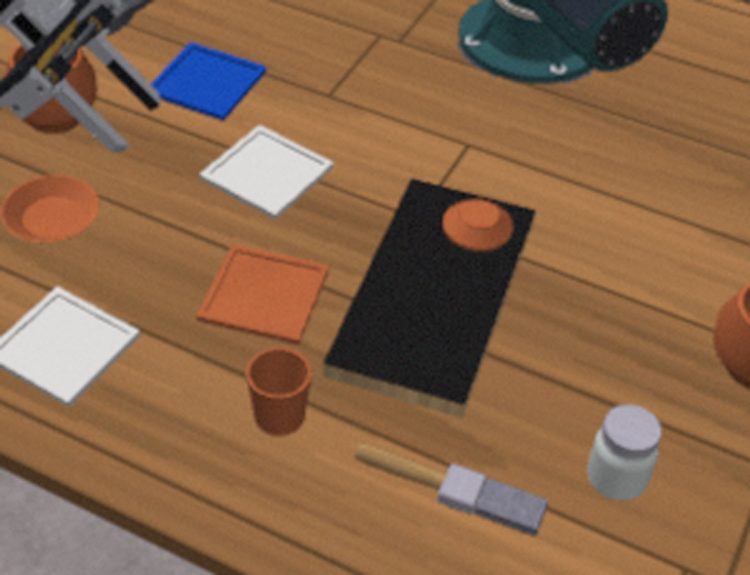

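View pics/wrist_2.png

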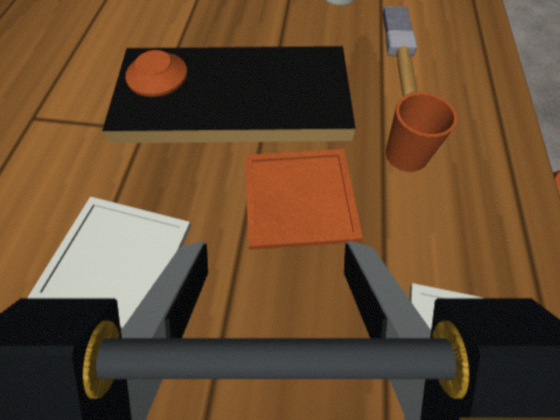

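```bash
python3 - <<'E'
from h import *
s=dict(np.load("pics/wrist_2.npz"))
c=np.array([.5295,.091]);n=np.array([-.139,.990]);t=np.array([-.990,-.139])
for nm,uv,z in [("b near-rob",(107,131),.025),("b far",(354,128),.025),("s",(246,152),.026),("s",(345,151),.026),("s",(360,238),.026),("s",(249,246),.026)]:
    p=ray(s,uv,z)[:2]; print(nm,p.round(4),'n,t',((p-c)@n).round(4),((p-c)@t).round(4))
im=s["color"][110:330,60:460,::-1]; cv2.imwrite("pics/wc.png",cv2.resize(im,None,fx=2,fy=2,interpolation=cv2.INTER_CUBIC))
E
```

```text
b near-rob [ 0.3882 -0.0124] n,t -0.0828 0.1542
b far [0.6957 0.0321] n,t -0.0815 -0.1564
s [ 0.5676 -0.0238] n,t -0.119 -0.0218
s [ 0.6858 -0.007 ] n,t -0.1188 -0.1412
s [ 0.7061 -0.1212] n,t -0.2347 -0.1453
s [ 0.5919 -0.1454] n,t -0.2427 -0.029
```

View pics/wc.png

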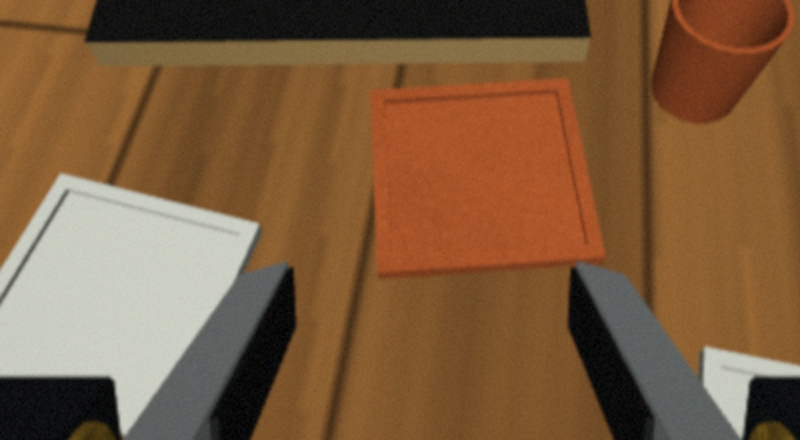

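Emit:
{"op": "play_rows", "data": {"steps": [{"x": 0.0044, "y": 0.006, "z": -0.03, "rx": 0, "ry": 0, "rz": 0.006, "hand": 0.07}, {"x": 0.0044, "y": 0.006, "z": -0.03, "rx": 0, "ry": 0, "rz": 0, "hand": 0.07}, {"x": 0.0044, "y": 0.006, "z": -0.03, "rx": 0, "ry": 0, "rz": 0, "hand": 0.07}, {"x": 0.0044, "y": 0.006, "z": -0.03, "rx": 0, "ry": 0, "rz": 0, "hand": 0.07}, {"x": 0.0044, "y": 0.006, "z": -0.03, "rx": 0, "ry": 0, "rz": 0, "hand": 0.07}]}}

```text
time: 2.78
tool_pos: [0.6538, -0.1981, 0.0561]
ee_rot: [-0.788, 0.002, 0.141]
wrist_force: [0.5, -0.8, 0.1]
width: 0.0698
```

```bash
python3 look.py 3 wrist scene
```

```text
t 2.77 q [-0.64   0.827  0.848  0.584  2.006 -0.678] tcp [ 0.6538 -0.1981  0.0561] [-0.788  0.002  0.141] F [ 0.5 -0.8  0.1] w 0.0698
toolx [ 0.99   0.14  -0.002] tooly [-0.1    0.698 -0.709]
board frame n,t: -0.3035 -0.0829
```

View pics/wrist_3.png

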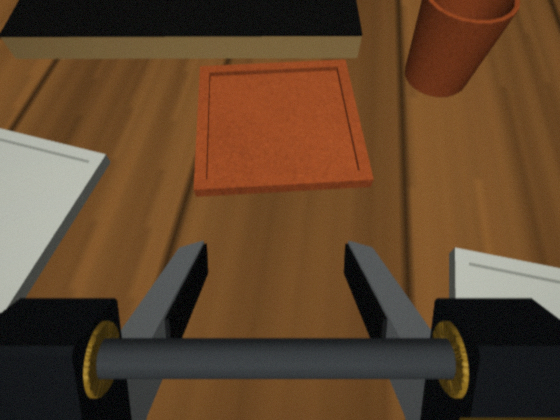

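Emit:
{"op": "play_rows", "data": {"steps": [{"x": 0.0, "y": 0.006, "z": -0.02, "rx": 0, "ry": 0, "rz": 0, "hand": 0.07}, {"x": 0, "y": 0.007, "z": -0.018, "rx": 0, "ry": 0, "rz": 0, "hand": 0.07}, {"x": -0.001, "y": 0.007, "z": -0.006, "rx": 0, "ry": 0, "rz": 0, "hand": 0.07}, {"x": -0.001, "y": 0.007, "z": -0.002, "rx": 0, "ry": 0, "rz": 0, "hand": 0.07}, {"x": -0.001, "y": 0.007, "z": 0, "rx": 0, "ry": 0, "rz": 0, "hand": 0.07}, {"x": 0, "y": 0, "z": 0, "rx": 0, "ry": 0, "rz": 0, "hand": 0.07}]}}

```text
time: 3.62
tool_pos: [0.6513, -0.1634, 0.0104]
ee_rot: [-0.784, 0.002, 0.141]
wrist_force: [-0.7, -0.1, 0.1]
width: 0.0702
```

```bash
python3 look.py 4 wrist scene
```

```text
t 3.62 q [-0.608  0.821  0.955  0.58   1.906 -0.708] tcp [ 0.6513 -0.1634  0.0104] [-0.784  0.002  0.141] F [-0.7 -0.1  0.1] w 0.0702
toolx [ 0.99   0.141 -0.002] tooly [-0.101  0.701 -0.706]
board frame n,t: -0.2688 -0.0852
```

View pics/wrist_4.png

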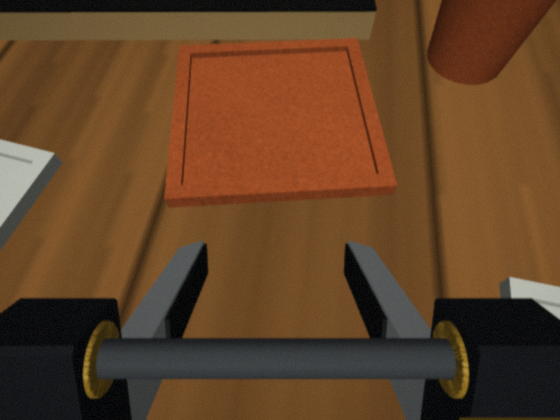

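View pics/scene_4.png

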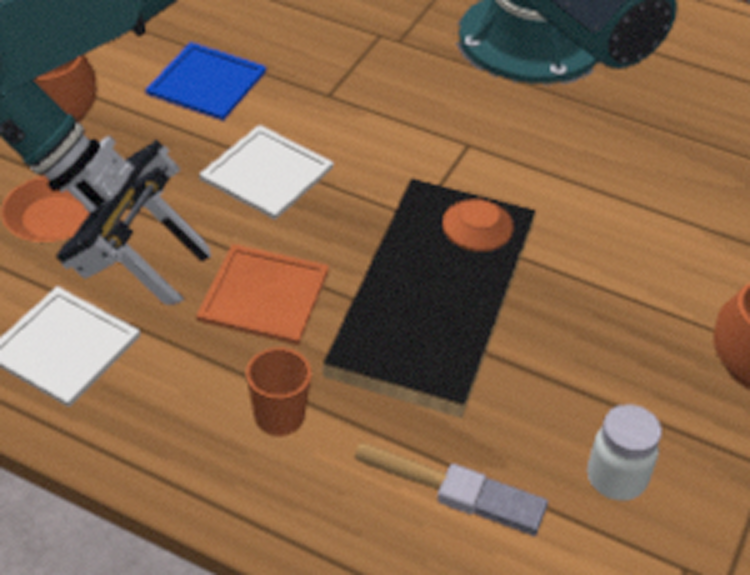

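Emit:
{"op": "play_rows", "data": {"steps": [{"x": -0.001, "y": 0.008, "z": -0.001, "rx": 0, "ry": 0, "rz": 0, "hand": 0.07}, {"x": -0.001, "y": 0.008, "z": 0, "rx": 0, "ry": 0, "rz": 0, "hand": 0.07}, {"x": -0.001, "y": 0.008, "z": 0, "rx": 0, "ry": 0, "rz": 0, "hand": 0.07}, {"x": -0.001, "y": 0.006, "z": 0, "rx": 0, "ry": 0, "rz": 0, "hand": 0.07}, {"x": -0.001, "y": 0.006, "z": 0, "rx": 0, "ry": 0, "rz": 0, "hand": 0.07}, {"x": -0.001, "y": 0.006, "z": 0, "rx": 0, "ry": 0, "rz": 0, "hand": 0.07}, {"x": -0.001, "y": 0.006, "z": 0, "rx": 0, "ry": 0, "rz": 0, "hand": 0.07}]}}

```text
time: 4.6
tool_pos: [0.644, -0.1157, 0.0083]
ee_rot: [-0.784, 0.003, 0.14]
wrist_force: [0.2, -1.0, -2.4]
width: 0.07
```

```bash
python3 look.py 5 wrist scene
```

```text
t 4.6 q [-0.563  0.759  1.065  0.594  1.842 -0.695] tcp [ 0.644  -0.1157  0.0083] [-0.784  0.003  0.14 ] F [ 0.2 -1.  -2.4] w 0.07
toolx [ 0.99   0.14  -0.003] tooly [-0.101  0.701 -0.706]
board frame n,t: -0.2205 -0.0846
```

View pics/wrist_5.png

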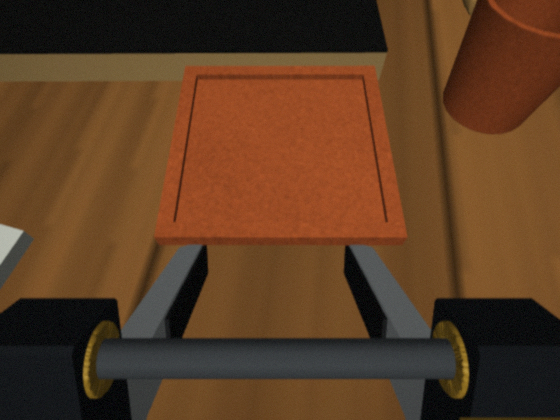

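View pics/scene_5.png

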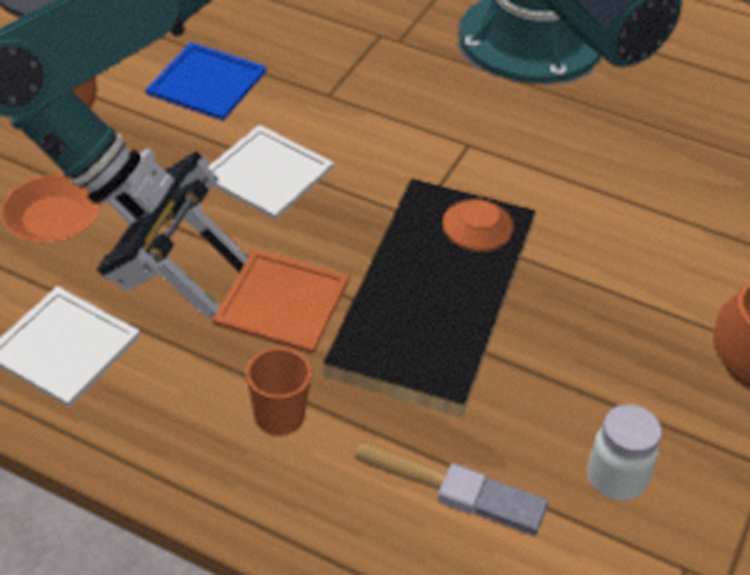

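```bash
python3 - <<'E'
from h import *
s=dict(np.load("pics/wrist_5.npz"))
im=s["color"][40:260,140:420,::-1]; cv2.imwrite("pics/wc5.png",cv2.resize(im,None,fx=2.7,fy=2.7,interpolation=cv2.INTER_CUBIC))
c=np.array([.5295,.091]);n=np.array([-.139,.990]);t=np.array([-.990,-.139])
for nm,uv,z in [("b far",(384,51),.025),("s",(187,67),.026),("s",(375,67),.026),("s",(404,237),.026),("s",(160,237),.026)]:
    p=ray(s,uv,z)[:2]; print(nm,p.round(4),'n,t',((p-c)@n).round(4),((p-c)@t).round(4))
E
```

```text
b far [0.6951 0.0312] n,t -0.0822 -0.1556
s [ 0.5717 -0.0022] n,t -0.0982 -0.0288
s [0.6892 0.0136] n,t -0.0988 -0.1473
s [ 0.7038 -0.1037] n,t -0.2169 -0.1455
s [ 0.5894 -0.1195] n,t -0.2168 -0.0301
```

View pics/wc5.png

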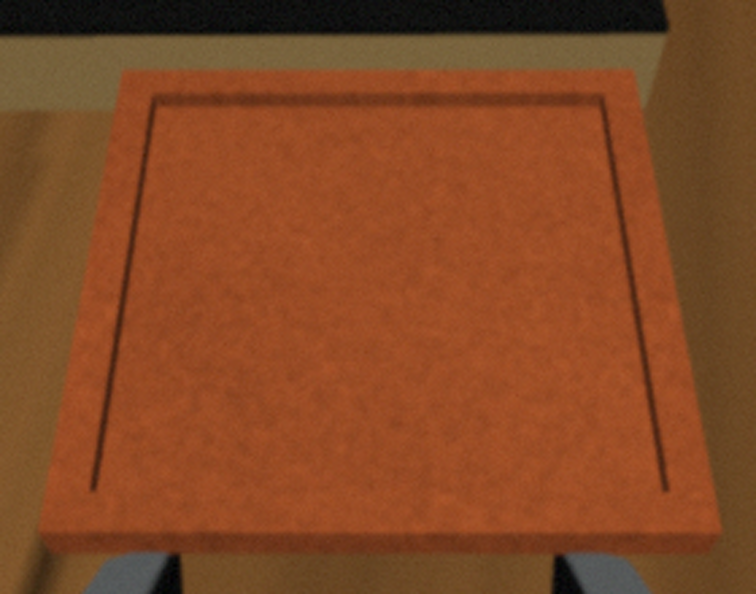

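Emit:
{"op": "play_rows", "data": {"steps": [{"x": 0.003, "y": -0.02, "z": 0, "rx": 0, "ry": 0, "rz": 0, "hand": 0.07}, {"x": 0.003, "y": -0.02, "z": 0.005, "rx": 0, "ry": 0, "rz": 0, "hand": 0.0}, {"x": 0.02, "y": 0.003, "z": 0.025, "rx": 0, "ry": 0, "rz": 0, "hand": 0.0}, {"x": 0.02, "y": 0.003, "z": 0.015, "rx": 0, "ry": 0, "rz": 0, "hand": 0.0}, {"x": 0.02, "y": 0.003, "z": 0, "rx": 0, "ry": 0, "rz": 0, "hand": 0.0}, {"x": 0.022, "y": 0.003, "z": 0, "rx": 0, "ry": 0, "rz": 0, "hand": 0.0}, {"x": 0, "y": 0, "z": 0, "rx": 0, "ry": 0, "rz": 0, "hand": 0.0}]}}

```text
time: 5.58
tool_pos: [0.7326, -0.1429, 0.0531]
ee_rot: [-0.783, 0.003, 0.142]
wrist_force: [-0.1, -0.3, -0.4]
width: 0.0133
```

```bash
python3 look.py 6 wrist
```

```text
t 5.58 q [-0.534  0.942  0.66   0.655  2.008 -0.535] tcp [ 0.7326 -0.1429  0.0531] [-0.783  0.003  0.142] F [-0.1 -0.3 -0.4] w 0.0133
toolx [ 0.99   0.142 -0.003] tooly [-0.103  0.702 -0.705]
board frame n,t: -0.2598 -0.1685
```

View pics/wrist_6.png

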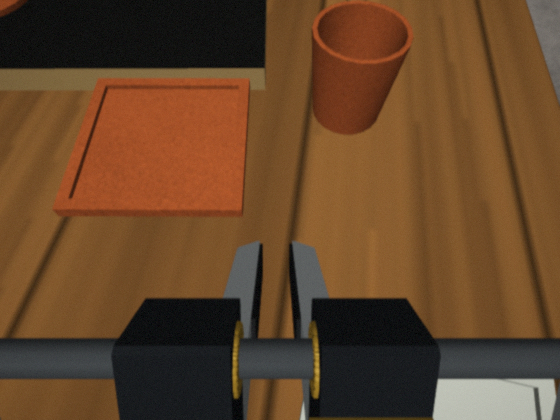

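Emit:
{"op": "play_rows", "data": {"steps": [{"x": 0.0, "y": 0.0, "z": 0, "rx": 0, "ry": 0, "rz": 0, "hand": 0.0}, {"x": -0.003, "y": 0.026, "z": 0, "rx": 0, "ry": 0, "rz": 0, "hand": 0.0}, {"x": -0.004, "y": 0.026, "z": 0, "rx": 0, "ry": 0, "rz": 0, "hand": 0.0}, {"x": -0.004, "y": 0.026, "z": -0.01, "rx": 0, "ry": 0, "rz": 0, "hand": 0.0}, {"x": -0.004, "y": 0.026, "z": -0.015, "rx": 0, "ry": 0, "rz": 0, "hand": 0.0}, {"x": 0, "y": 0, "z": -0.016, "rx": 0, "ry": 0, "rz": 0, "hand": 0.0}, {"x": 0, "y": 0, "z": 0, "rx": 0, "ry": 0, "rz": 0, "hand": 0.0}]}}

```text
time: 6.5
tool_pos: [0.7158, -0.0406, 0.0105]
ee_rot: [-0.782, 0.007, 0.139]
wrist_force: [-0.9, 1.1, -0.8]
width: 0.0002
```

```bash
python3 look.py 7 wrist
```

```text
t 6.5 q [-0.435  0.834  0.934  0.658  1.817 -0.554] tcp [ 0.7158 -0.0406  0.0105] [-0.782  0.007  0.139] F [-0.9  1.1 -0.8] w 0.0002
toolx [ 0.99   0.139 -0.007] tooly [-0.103  0.702 -0.705]
board frame n,t: -0.1562 -0.1661
```

View pics/wrist_7.png

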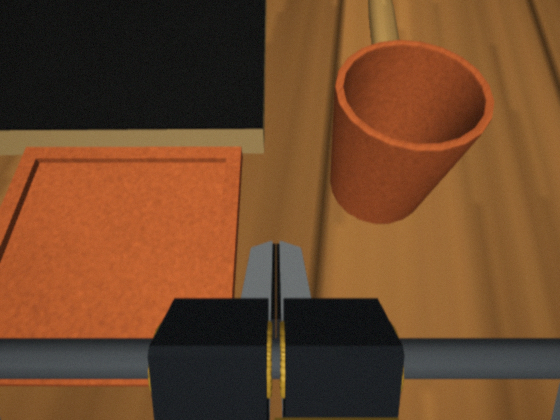

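Emit:
{"op": "play_rows", "data": {"steps": [{"x": -0.003, "y": 0.007, "z": 0, "rx": 0, "ry": 0, "rz": 0, "hand": 0.0}, {"x": -0.004, "y": -0.0006, "z": 0, "rx": 0, "ry": 0, "rz": 0, "hand": 0.0}, {"x": -0.004, "y": -0.0006, "z": 0, "rx": 0, "ry": 0, "rz": 0, "hand": 0.0}, {"x": -0.004, "y": -0.0006, "z": 0, "rx": 0, "ry": 0, "rz": 0, "hand": 0.0}, {"x": -0.005, "y": -0.0006, "z": 0, "rx": 0, "ry": 0, "rz": 0, "hand": 0.0}, {"x": -0.005, "y": -0.0006, "z": 0, "rx": 0, "ry": 0, "rz": 0, "hand": 0.0}, {"x": -0.005, "y": -0.0006, "z": 0, "rx": 0, "ry": 0, "rz": 0, "hand": 0.0}]}}

```text
time: 7.42
tool_pos: [0.6868, -0.0366, 0.0126]
ee_rot: [-0.783, 0.003, 0.14]
wrist_force: [1.7, 0.3, 1.0]
width: 0.0005
```

```bash
python3 look.py 8 wrist
```

```text
t 7.42 q [-0.446  0.767  1.042  0.648  1.788 -0.592] tcp [ 0.6868 -0.0366  0.0126] [-0.783  0.003  0.14 ] F [1.7 0.3 1. ] w 0.0005
toolx [ 0.99   0.14  -0.003] tooly [-0.101  0.701 -0.706]
board frame n,t: -0.1482 -0.138
```

View pics/wrist_8.png

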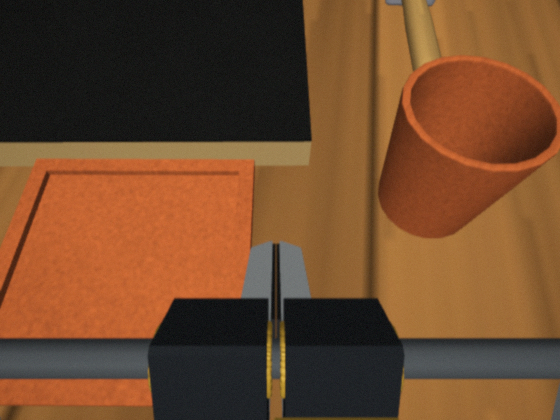

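Emit:
{"op": "play_rows", "data": {"steps": [{"x": 0.006, "y": 0.0, "z": 0.01, "rx": 0, "ry": 0, "rz": 0, "hand": 0.0}, {"x": 0.0045, "y": -0.03, "z": 0.02, "rx": 0, "ry": 0, "rz": 0, "hand": 0.0}, {"x": 0.0045, "y": -0.034, "z": 0.01, "rx": 0, "ry": 0, "rz": 0, "hand": 0.0}, {"x": 0.0045, "y": -0.034, "z": 0, "rx": 0, "ry": 0, "rz": 0, "hand": 0.07}, {"x": -0.025, "y": -0.03, "z": 0, "rx": 0, "ry": 0, "rz": 0, "hand": 0.07}, {"x": -0.03, "y": -0.008, "z": 0, "rx": 0, "ry": 0, "rz": 0, "hand": 0.07}, {"x": -0.02, "y": -0.003, "z": 0, "rx": 0, "ry": 0, "rz": 0, "hand": 0.07}, {"x": 0, "y": 0, "z": -0.01, "rx": 0, "ry": 0, "rz": 0, "hand": 0.07}]}}

```text
time: 8.48
tool_pos: [0.6315, -0.1766, 0.0438]
ee_rot: [-0.785, 0.002, 0.139]
wrist_force: [-0.2, -0.1, -0.4]
width: 0.047
```

```bash
python3 look.py 9 wrist
```

```text
t 8.47 q [-0.637  0.767  0.975  0.573  1.948 -0.712] tcp [ 0.6315 -0.1766  0.0438] [-0.785  0.002  0.139] F [-0.2 -0.1 -0.4] w 0.047
toolx [ 0.99   0.138 -0.002] tooly [-0.099  0.701 -0.707]
board frame n,t: -0.2791 -0.0638
```

View pics/wrist_9.png

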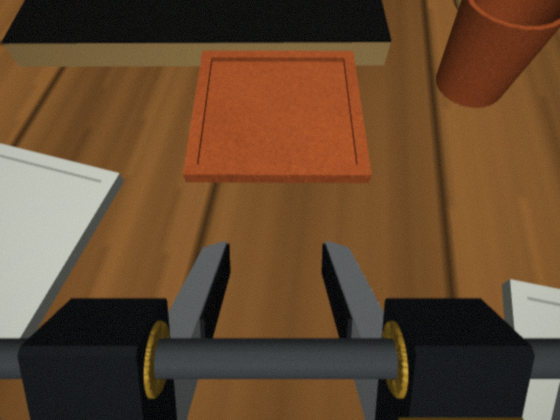

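Emit:
{"op": "play_rows", "data": {"steps": [{"x": 0, "y": 0.005, "z": -0.02, "rx": 0, "ry": 0, "rz": 0, "hand": 0.07}, {"x": -0.001, "y": 0.012, "z": -0.014, "rx": 0, "ry": 0, "rz": 0, "hand": 0.07}, {"x": -0.002, "y": 0.013, "z": -0.0015, "rx": 0, "ry": 0, "rz": 0, "hand": 0.07}, {"x": -0.002, "y": 0.013, "z": 0, "rx": 0, "ry": 0, "rz": 0, "hand": 0.07}, {"x": -0.001, "y": 0.008, "z": 0, "rx": 0, "ry": 0, "rz": 0, "hand": 0.07}, {"x": -0.001, "y": 0.008, "z": 0, "rx": 0, "ry": 0, "rz": 0, "hand": 0.07}, {"x": -0.001, "y": 0.008, "z": 0, "rx": 0, "ry": 0, "rz": 0, "hand": 0.07}, {"x": -0.001, "y": 0.005, "z": 0, "rx": 0, "ry": 0, "rz": 0, "hand": 0.07}]}}

```text
time: 9.52
tool_pos: [0.6224, -0.1033, 0.0066]
ee_rot: [-0.784, 0.004, 0.14]
wrist_force: [-0.3, -2.7, -0.9]
width: 0.0704
```

```bash
python3 look.py 10 wrist scene
```

```text
t 9.53 q [-0.564  0.709  1.151  0.588  1.813 -0.717] tcp [ 0.6224 -0.1033  0.0066] [-0.784  0.004  0.14 ] F [-0.3 -2.7 -0.9] w 0.0704
toolx [ 0.99   0.14  -0.004] tooly [-0.101  0.701 -0.706]
board frame n,t: -0.2053 -0.065
```

View pics/wrist_10.png

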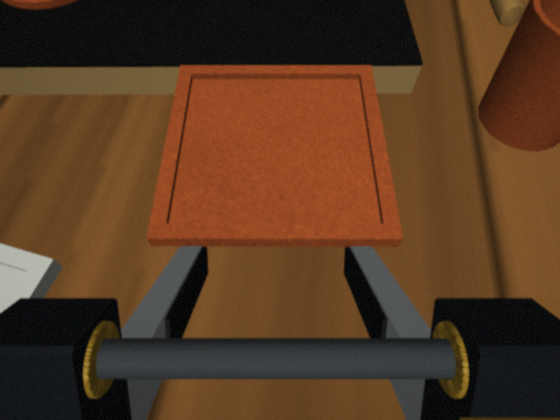

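View pics/scene_10.png

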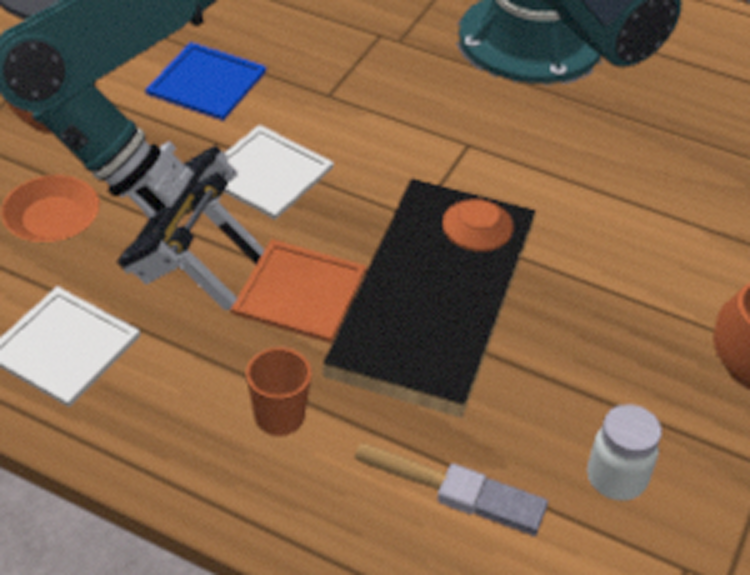

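Emit:
{"op": "play_rows", "data": {"steps": [{"x": -0.0005, "y": 0.003, "z": 0, "rx": 0, "ry": 0, "rz": 0, "hand": 0.07}, {"x": -0.0005, "y": 0.003, "z": 0, "rx": 0, "ry": 0, "rz": 0, "hand": 0.07}, {"x": -0.0005, "y": 0.003, "z": 0, "rx": 0, "ry": 0, "rz": 0, "hand": 0.07}]}}

```text
time: 10.0
tool_pos: [0.6219, -0.0976, 0.0064]
ee_rot: [-0.79, 0.002, 0.138]
wrist_force: [1.4, -9.5, -1.6]
width: 0.07
```

```bash
python3 look.py 11 wrist scene
```

```text
t 10.0 q [-0.557  0.698  1.166  0.587  1.799 -0.714] tcp [ 0.6219 -0.0976  0.0064] [-0.79   0.002  0.138] F [ 1.4 -9.5 -1.6] w 0.07
toolx [ 0.991  0.137 -0.002] tooly [-0.098  0.697 -0.71 ]
board frame n,t: -0.1996 -0.0652
```

View pics/wrist_11.png

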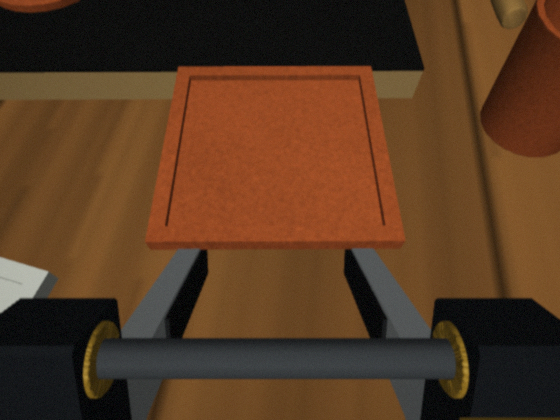

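Emit:
{"op": "play_rows", "data": {"steps": [{"x": 0, "y": 0.0, "z": 0.006, "rx": 0, "ry": 0, "rz": 0, "hand": 0.07}, {"x": 0, "y": 0.001, "z": 0.006, "rx": 0, "ry": 0, "rz": 0, "hand": 0.07}, {"x": 0, "y": 0.001, "z": 0.006, "rx": 0, "ry": 0, "rz": 0, "hand": 0.07}, {"x": 0, "y": 0.001, "z": 0.006, "rx": 0, "ry": 0, "rz": 0, "hand": 0.07}]}}

```text
time: 10.6
tool_pos: [0.6212, -0.0933, 0.0305]
ee_rot: [-0.787, 0.003, 0.138]
wrist_force: [1.0, -5.4, -1.8]
width: 0.0702
```

```bash
python3 look.py 12 wrist scene
```

```text
t 10.6 q [-0.553  0.671  1.16   0.596  1.829 -0.69 ] tcp [ 0.6212 -0.0933  0.0305] [-0.787  0.003  0.138] F [ 1.  -5.4 -1.8] w 0.0702
toolx [ 0.99   0.138 -0.003] tooly [-0.1    0.699 -0.708]
board frame n,t: -0.1952 -0.0652
```

View pics/wrist_12.png

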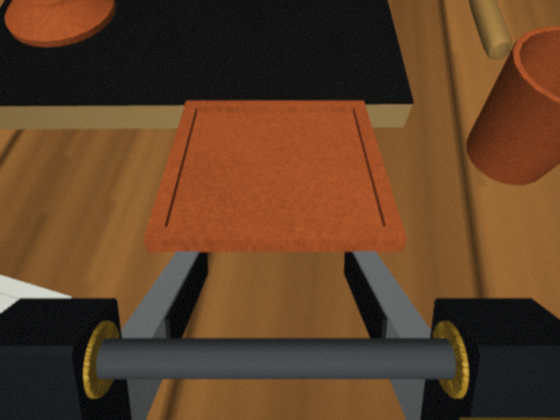

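View pics/scene_12.png

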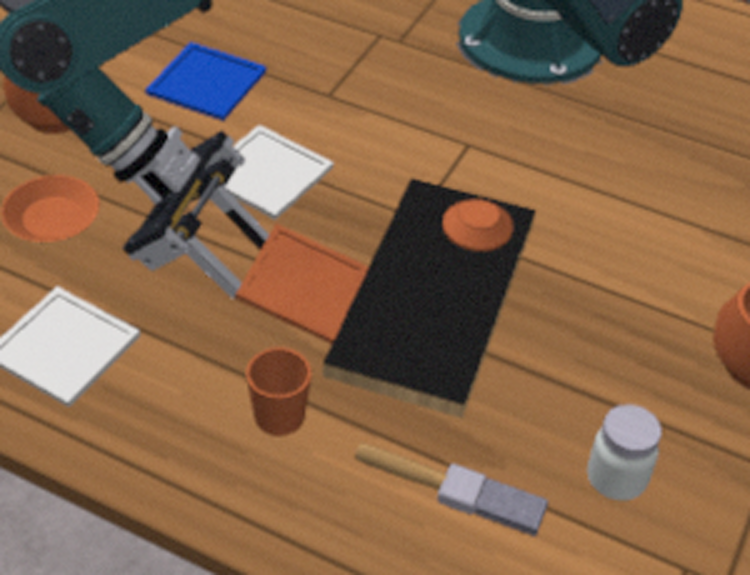

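Emit:
{"op": "play_rows", "data": {"steps": [{"x": -0.0006, "y": 0.004, "z": 0.007, "rx": 0, "ry": 0, "rz": 0, "hand": 0.07}, {"x": -0.0006, "y": 0.005, "z": 0.0075, "rx": 0, "ry": 0, "rz": 0, "hand": 0.07}, {"x": -0.0007, "y": 0.005, "z": 0.0075, "rx": 0, "ry": 0, "rz": 0, "hand": 0.07}, {"x": -0.0007, "y": 0.005, "z": 0.0075, "rx": 0, "ry": 0, "rz": 0, "hand": 0.07}]}}

```text
time: 11.2
tool_pos: [0.6187, -0.0732, 0.0612]
ee_rot: [-0.786, 0.003, 0.14]
wrist_force: [0.8, -8.8, 0.3]
width: 0.07
```

```bash
python3 look.py 13 wrist scene
```

```text
t 11.2 q [-0.531  0.618  1.177  0.611  1.847 -0.653] tcp [ 0.6187 -0.0732  0.0612] [-0.786  0.003  0.14 ] F [ 0.8 -8.8  0.3] w 0.07
toolx [ 0.99   0.139 -0.003] tooly [-0.1    0.699 -0.708]
board frame n,t: -0.175 -0.0655
```

View pics/wrist_13.png

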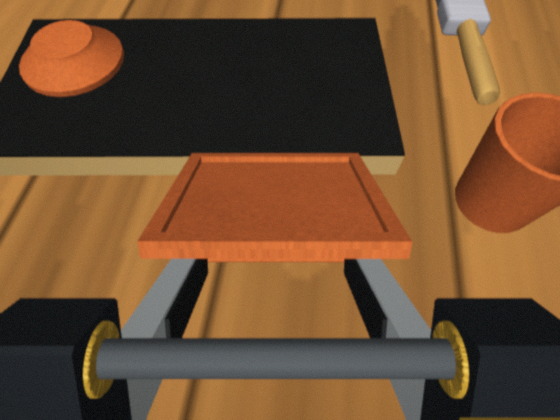

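View pics/scene_13.png

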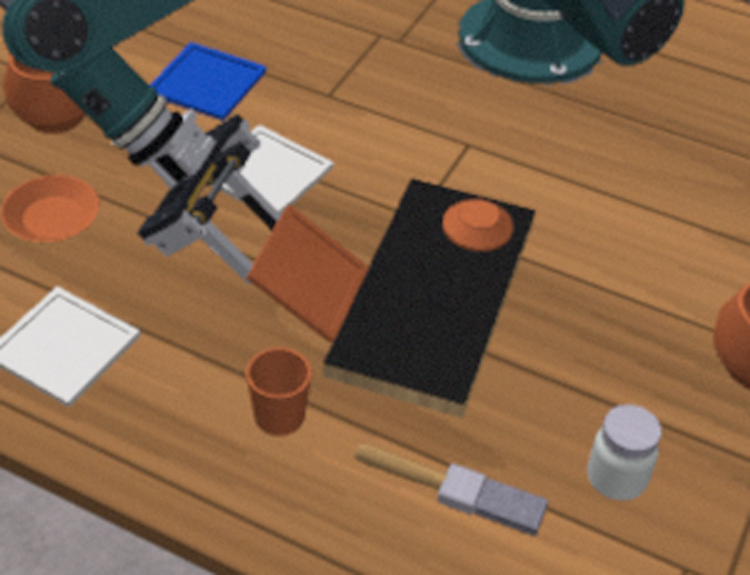

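```bash
cat > ang.py <<'E'
import sys
from h import *
s=dict(np.load(f"pics/{sys.argv[1]}.npz")); x0,x1=int(sys.argv[2]),int(sys.argv[3])
P=cloud(s); c=np.array([.5295,.091]);n=np.array([-.139,.990]);t=np.array([-.990,-.139])
for v in range(int(sys.argv[4]),int(sys.argv[5]),int(sys.argv[6])):
    p=np.median(P[v,x0:x1],0); d=p[:2]-c; print(v,'n',round(float(d@n),4),'z',round(float(p[2]),4))
E
python3 ang.py wrist_13 270 280 140 270 8
```

```text
140 n -0.0663 z 0.0241
148 n -0.0738 z 0.0242
156 n -0.0852 z 0.0293
164 n -0.0922 z 0.0292
172 n -0.1045 z 0.0373
180 n -0.1161 z 0.045
188 n -0.1262 z 0.0516
196 n -0.1355 z 0.0577
204 n -0.1442 z 0.0634
212 n -0.1518 z 0.0687
220 n -0.1593 z 0.0732
228 n -0.1659 z 0.0775
236 n -0.1755 z 0.089
244 n -0.1799 z 0.0898
252 n -0.1822 z 0.0861
260 n -0.1742 z 0.0574
268 n -0.1568 z -0.001
```

Emit:
{"op": "play_rows", "data": {"steps": [{"x": -0.0006, "y": 0.0045, "z": 0.0065, "rx": 0, "ry": 0, "rz": 0, "hand": 0.07}, {"x": -0.0006, "y": 0.0045, "z": 0.0065, "rx": 0, "ry": 0, "rz": 0, "hand": 0.07}, {"x": -0.0006, "y": 0.0045, "z": 0.0065, "rx": 0, "ry": 0, "rz": 0, "hand": 0.07}, {"x": -0.0006, "y": 0.0045, "z": 0.0065, "rx": 0, "ry": 0, "rz": 0, "hand": 0.07}]}}

```text
time: 11.8
tool_pos: [0.6167, -0.0557, 0.0883]
ee_rot: [-0.787, 0.001, 0.139]
wrist_force: [0.7, -8.4, 2.5]
width: 0.07
```

```bash
python3 look.py 14 wrist scene;python3 ang.py wrist_14 270 280 150 270 8
```

```text
t 11.8 q [-0.512  0.573  1.188  0.626  1.862 -0.617] tcp [ 0.6167 -0.0557  0.0883] [-0.787  0.001  0.139] F [ 0.7 -8.4  2.5] w 0.07
toolx [ 0.99   0.139 -0.001] tooly [-0.099  0.699 -0.708]
board frame n,t: -0.1574 -0.0659
150 n -0.0368 z 0.0239
158 n -0.0449 z 0.024
166 n -0.0526 z 0.0241
174 n -0.0602 z 0.0238
182 n -0.0682 z 0.0243
190 n -0.0754 z 0.0242
198 n -0.0855 z 0.0288
206 n -0.1008 z 0.0438
214 n -0.1183 z 0.0645
222 n -0.133 z 0.0818
230 n -0.152 z 0.1099
238 n -0.1581 z 0.1142
246 n -0.1609 z 0.1118
254 n -0.1548 z 0.0882
262 n -0.1581 z 0.0853
```

View pics/wrist_14.png

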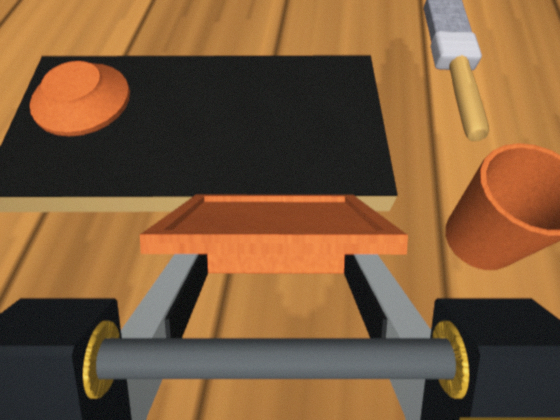

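View pics/scene_14.png

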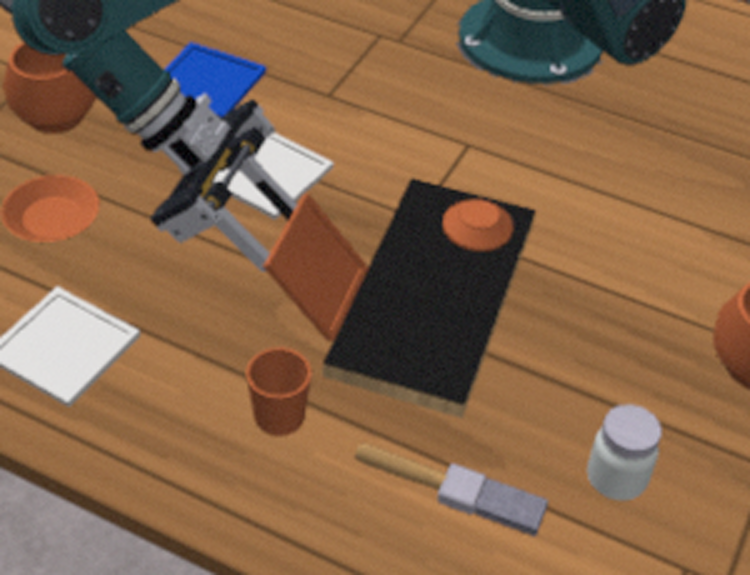

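Emit:
{"op": "play_rows", "data": {"steps": [{"x": -0.0007, "y": 0.0053, "z": 0.0047, "rx": 0, "ry": 0, "rz": 0, "hand": 0.07}, {"x": -0.0007, "y": 0.0053, "z": 0.0045, "rx": 0, "ry": 0, "rz": 0, "hand": 0.07}, {"x": -0.0007, "y": 0.0055, "z": 0.0043, "rx": 0, "ry": 0, "rz": 0, "hand": 0.07}, {"x": -0.0008, "y": 0.006, "z": 0.0035, "rx": 0, "ry": 0, "rz": 0, "hand": 0.07}, {"x": -0.0008, "y": 0.006, "z": 0.0033, "rx": 0, "ry": 0, "rz": 0, "hand": 0.07}, {"x": -0.0008, "y": 0.006, "z": 0.003, "rx": 0, "ry": 0, "rz": 0, "hand": 0.07}]}}

```text
time: 12.65
tool_pos: [0.6123, -0.0221, 0.1175]
ee_rot: [-0.785, -0.004, 0.142]
wrist_force: [-1.6, -13.0, 19.1]
width: 0.0699
```

```bash
python3 look.py 15 wrist scene;python3 ang.py wrist_15 270 280 190 290 6
```

```text
t 12.65 q [-0.474  0.512  1.219  0.65   1.864 -0.571] tcp [ 0.6123 -0.0221  0.1175] [-0.785 -0.004  0.142] F [ -1.6 -13.   19.1] w 0.0699
toolx [0.99  0.141 0.004] tooly [-0.097  0.701 -0.707]
board frame n,t: -0.1235 -0.0663
190 n -0.0228 z 0.0246
196 n -0.029 z 0.0245
202 n -0.0349 z 0.0242
208 n -0.0403 z 0.0239
214 n -0.1101 z 0.14
220 n -0.1127 z 0.1388
226 n -0.1155 z 0.1381
232 n -0.1181 z 0.1368
238 n -0.1137 z 0.1212
244 n -0.1146 z 0.1155
250 n -0.1177 z 0.1151
256 n -0.1208 z 0.1143
262 n -0.1237 z 0.1133
268 n -0.1269 z 0.1126
274 n -0.1295 z 0.111
280 n -0.1201 z 0.0742
286 n -0.0994 z -0.0005
```

View pics/wrist_15.png

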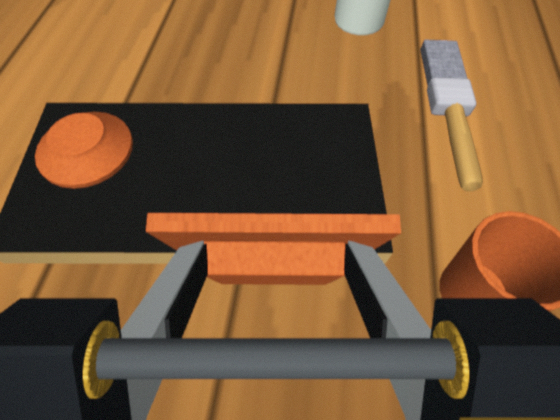

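View pics/scene_15.png

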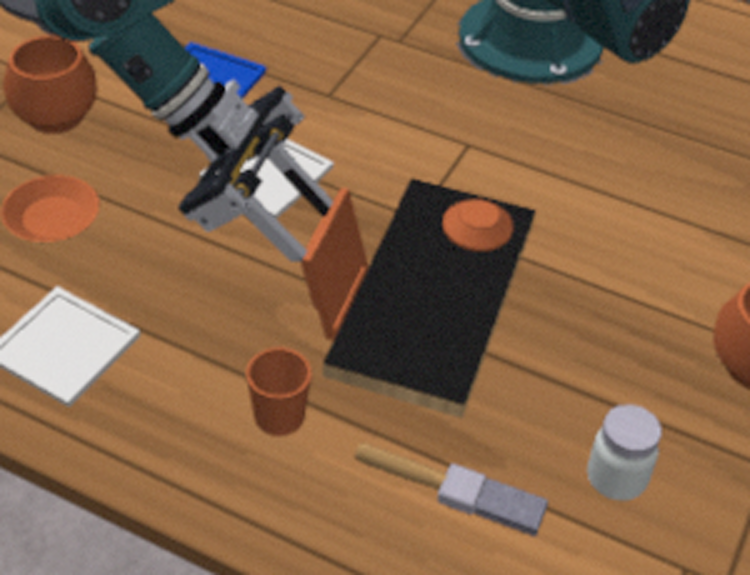

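Emit:
{"op": "play_rows", "data": {"steps": [{"x": 0, "y": 0.001, "z": 0.004, "rx": 0, "ry": 0, "rz": 0, "hand": 0.07}, {"x": -0.0006, "y": 0.004, "z": 0.003, "rx": 0, "ry": 0, "rz": 0, "hand": 0.07}, {"x": -0.0006, "y": 0.005, "z": 0.002, "rx": 0, "ry": 0, "rz": 0, "hand": 0.07}, {"x": -0.0006, "y": 0.005, "z": 0.002, "rx": 0, "ry": 0, "rz": 0, "hand": 0.07}]}}

```text
time: 13.25
tool_pos: [0.6098, -0.0045, 0.1259]
ee_rot: [-0.781, -0.001, 0.143]
wrist_force: [-1.1, -4.2, 10.1]
width: 0.0701
```

```bash
python3 look.py 16 wrist scene;python3 ang.py wrist_16 270 280 200 290 6
```

```text
t 13.25 q [-0.453  0.49   1.235  0.661  1.86  -0.549] tcp [ 0.6098 -0.0045  0.1259] [-0.781 -0.001  0.143] F [-1.1 -4.2 10.1] w 0.0701
toolx [0.99  0.142 0.001] tooly [-0.1    0.703 -0.704]
board frame n,t: -0.1057 -0.0663
200 n -0.0091 z 0.024
206 n -0.0148 z 0.0236
212 n -0.0883 z 0.1431
218 n -0.0919 z 0.1435
224 n -0.0948 z 0.1429
230 n -0.0947 z 0.1364
236 n -0.0943 z 0.1286
242 n -0.0937 z 0.12
248 n -0.0978 z 0.1212
254 n -0.1009 z 0.1206
260 n -0.1043 z 0.1205
266 n -0.1077 z 0.1204
272 n -0.1107 z 0.1198
278 n -0.1113 z 0.1127
284 n -0.1106 z 0.1007
```

View pics/scene_16.png

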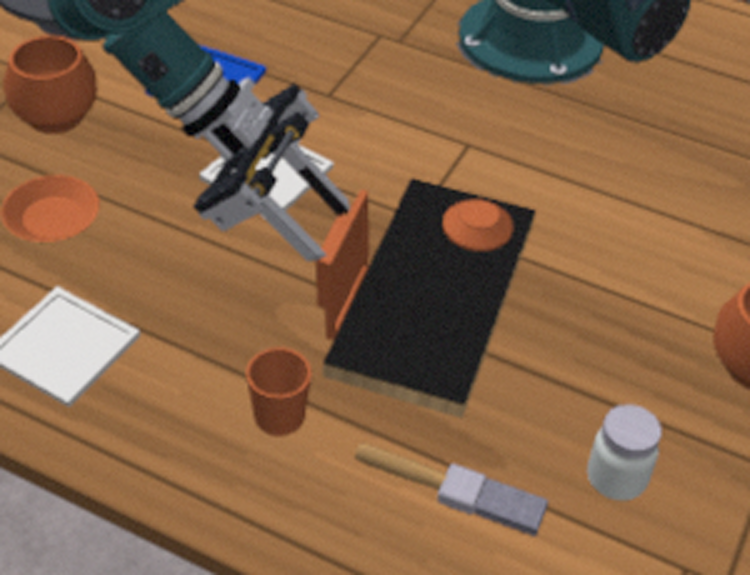

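Emit:
{"op": "play_rows", "data": {"steps": [{"x": -0.0004, "y": 0.003, "z": 0.004, "rx": 0, "ry": 0, "rz": 0, "hand": 0.07}, {"x": -0.0008, "y": 0.006, "z": 0.001, "rx": 0, "ry": 0, "rz": 0, "hand": 0.07}, {"x": -0.0008, "y": 0.006, "z": 0.001, "rx": 0, "ry": 0, "rz": 0, "hand": 0.07}, {"x": -0.0008, "y": 0.006, "z": 0.0, "rx": 0, "ry": 0, "rz": 0, "hand": 0.07}]}}

```text
time: 13.85
tool_pos: [0.6065, 0.0167, 0.1265]
ee_rot: [-0.782, 0.004, 0.141]
wrist_force: [-0.0, -0.1, 0.9]
width: 0.0699
```

```bash
python3 look.py 17 wrist scene;python3 ang.py wrist_17 270 280 200 290 6
```

```text
t 13.85 q [-0.426  0.468  1.264  0.667  1.839 -0.527] tcp [0.6065 0.0167 0.1265] [-0.782  0.004  0.141] F [-0.  -0.1  0.9] w 0.0699
toolx [ 0.99   0.141 -0.004] tooly [-0.103  0.702 -0.705]
board frame n,t: -0.0843 -0.0659
200 n 0.0127 z 0.0239
206 n 0.0061 z 0.0243
212 n 0.0004 z 0.0235
218 n -0.0054 z 0.024
224 n -0.0114 z 0.0242
230 n -0.0168 z 0.0242
236 n -0.0225 z 0.0245
242 n -0.0277 z 0.0236
248 n -0.033 z 0.0239
254 n -0.0385 z 0.0242
260 n -0.0437 z 0.0244
266 n -0.0487 z 0.024
272 n -0.0888 z 0.1192
278 n -0.0921 z 0.1193
284 n -0.0949 z 0.1182
```

View pics/scene_17.png

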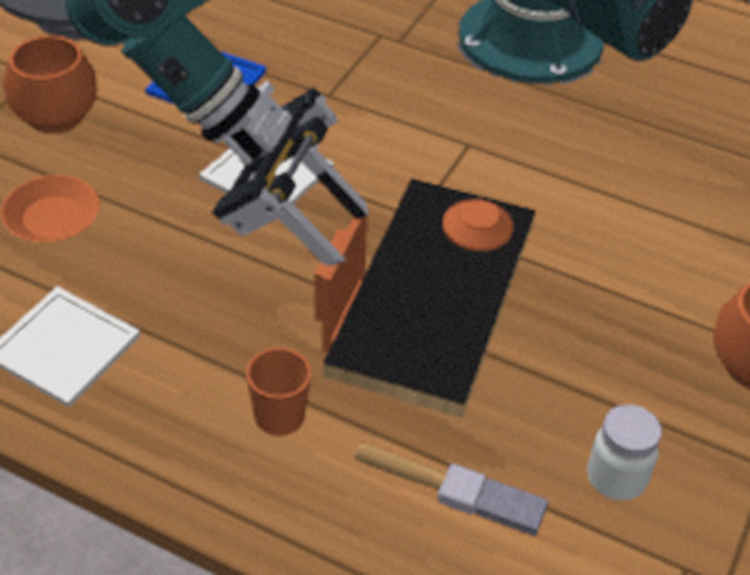

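```bash
python3 look.py 18 wrist top; python3 ang.py wrist_18 270 280 266 330 4; python3 ang.py wrist_17 270 280 266 330 4; python3 - <<'E'
import cv2;a=cv2.imread('pics/wrist_18.png');cv2.imwrite('pics/ws18.png',a)
E
```

```text
t 13.95 q [-0.426  0.468  1.264  0.667  1.84  -0.528] tcp [0.6064 0.0169 0.1265] [-0.782  0.004  0.142] F [0.3 0.7 1. ] w 0.0699
toolx [ 0.99   0.141 -0.004] tooly [-0.103  0.702 -0.705]
board frame n,t: -0.0841 -0.0659
266 n -0.0484 z 0.0239
270 n -0.0875 z 0.1193
274 n -0.0897 z 0.1192
278 n -0.0918 z 0.1189
282 n -0.0938 z 0.1187
286 n -0.0947 z 0.1147
290 n -0.0944 z 0.1075
294 n -0.0942 z 0.0996
298 n -0.0957 z 0.0967
302 n -0.0978 z 0.0966
306 n -0.1004 z 0.0971
310 n -0.1024 z 0.0969
314 n -0.1045 z 0.0967
318 n -0.1069 z 0.0972
322 n -0.1089 z 0.097
326 n -0.1108 z 0.096
266 n -0.0487 z 0.024
270 n -0.0876 z 0.1191
274 n -0.0898 z 0.1192
278 n -0.0921 z 0.1193
282 n -0.0941 z 0.1194
286 n -0.0948 z 0.1149
290 n -0.0947 z 0.1076
294 n -0.0945 z 0.0997
298 n -0.096 z 0.0974
302 n -0.0984 z 0.0971
306 n -0.1006 z 0.0972
310 n -0.1026 z 0.0969
314 n -0.1048 z 0.097
318 n -0.1069 z 0.0963
322 n -0.1092 z 0.0972
326 n -0.1113 z 0.0969
```

View pics/wrist_18.png

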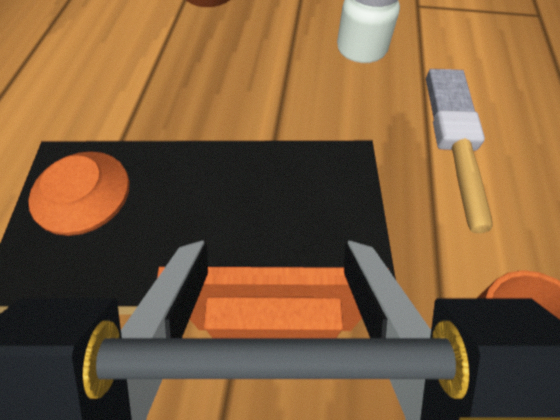

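View pics/top_18.png

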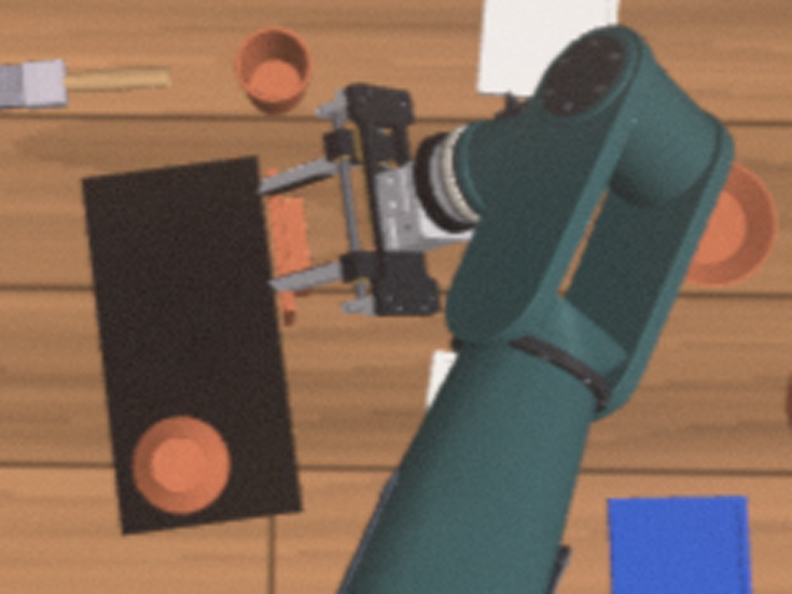

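Emit:
{"op": "play_rows", "data": {"steps": [{"x": 0, "y": 0, "z": 0.008, "rx": 0, "ry": 0, "rz": 0, "hand": 0.07}, {"x": 0.002, "y": -0.014, "z": 0.002, "rx": 0, "ry": 0, "rz": 0, "hand": 0.07}, {"x": 0.002, "y": -0.014, "z": 0, "rx": 0, "ry": 0, "rz": 0, "hand": 0.07}, {"x": 0, "y": 0.0, "z": -0.015, "rx": 0, "ry": 0, "rz": 0, "hand": 0.07}, {"x": 0, "y": 0.0, "z": -0.013, "rx": 0, "ry": 0, "rz": 0, "hand": 0.07}, {"x": 0, "y": 0.0, "z": 0, "rx": 0, "ry": 0, "rz": 0, "hand": 0.07}]}}

```text
time: 14.8
tool_pos: [0.6097, -0.0117, 0.1063]
ee_rot: [-0.781, 0.007, 0.14]
wrist_force: [0.8, -0.4, 0.5]
width: 0.0696
```

```bash
python3 look.py 19 wrist scene;python3 ang.py wrist_19 270 280 230 320 5
```

```text
t 14.8 q [-0.461  0.514  1.241  0.65   1.845 -0.567] tcp [ 0.6097 -0.0117  0.1063] [-0.781  0.007  0.14 ] F [ 0.8 -0.4  0.5] w 0.0696
toolx [ 0.99   0.14  -0.007] tooly [-0.105  0.703 -0.704]
board frame n,t: -0.1128 -0.0651
230 n -0.0553 z 0.0245
235 n -0.0595 z 0.024
240 n -0.0639 z 0.0244
245 n -0.0679 z 0.0241
250 n -0.0721 z 0.0243
255 n -0.0761 z 0.0239
260 n -0.0793 z 0.0222
265 n -0.0793 z 0.0121
270 n -0.0792 z 0.0011
275 n -0.0828 z -0.001
280 n -0.0868 z -0.0007
285 n -0.0911 z -0.0012
290 n -0.0947 z -0.0012
295 n -0.099 z -0.0012
300 n -0.1108 z 0.026
305 n -0.1141 z 0.0258
310 n -0.1178 z 0.0262
315 n -0.12 z 0.0221
```

View pics/wrist_19.png

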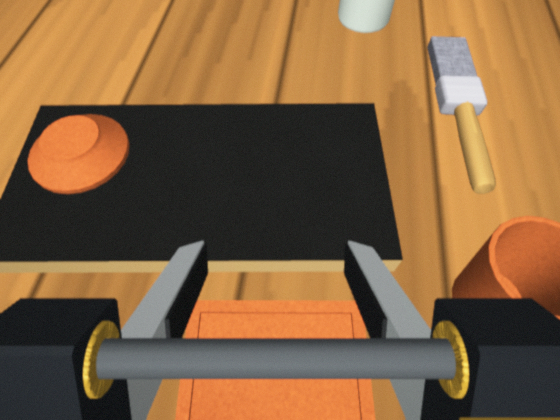

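It slipped off the board's corner, stood upright for a moment and fell back, foot down at n≈-0.11. Nothing else was touched. I'm backing off to try again.

Emit:
{"op": "play_rows", "data": {"steps": [{"x": 0.005, "y": -0.035, "z": -0.01, "rx": 0, "ry": 0, "rz": 0, "hand": 0.07}, {"x": 0.006, "y": -0.042, "z": -0.015, "rx": 0, "ry": 0, "rz": 0, "hand": 0.07}, {"x": 0.006, "y": -0.042, "z": -0.02, "rx": 0, "ry": 0, "rz": 0, "hand": 0.07}, {"x": 0.006, "y": -0.042, "z": -0.015, "rx": 0, "ry": 0, "rz": 0, "hand": 0.07}, {"x": 0, "y": 0, "z": -0.015, "rx": 0, "ry": 0, "rz": 0, "hand": 0.07}, {"x": 0, "y": 0, "z": 0, "rx": 0, "ry": 0, "rz": 0, "hand": 0.07}]}}

```text
time: 15.65
tool_pos: [0.6333, -0.1723, 0.0325]
ee_rot: [-0.781, 0.005, 0.141]
wrist_force: [-0.2, 0.4, 1.0]
width: 0.0697
```

```bash
python3 look.py 20 wrist scene
```

```text
t 15.65 q [-0.631  0.779  0.98   0.573  1.936 -0.715] tcp [ 0.6333 -0.1723  0.0325] [-0.781  0.005  0.141] F [-0.2  0.4  1. ] w 0.0697
toolx [ 0.99   0.14  -0.005] tooly [-0.103  0.703 -0.704]
board frame n,t: -0.2751 -0.0661
```

View pics/wrist_20.png

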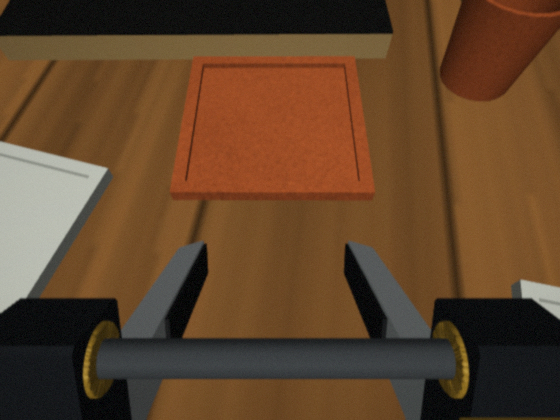

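Emit:
{"op": "play_rows", "data": {"steps": [{"x": 0, "y": 0.004, "z": -0.018, "rx": 0, "ry": 0, "rz": 0, "hand": 0.07}, {"x": -0.001, "y": 0.008, "z": -0.007, "rx": 0, "ry": 0, "rz": 0, "hand": 0.07}, {"x": -0.002, "y": 0.012, "z": 0, "rx": 0, "ry": 0, "rz": 0, "hand": 0.07}, {"x": -0.002, "y": 0.012, "z": 0, "rx": 0, "ry": 0, "rz": 0, "hand": 0.07}, {"x": -0.001, "y": 0.01, "z": 0, "rx": 0, "ry": 0, "rz": 0, "hand": 0.07}, {"x": -0.001, "y": 0.01, "z": 0, "rx": 0, "ry": 0, "rz": 0, "hand": 0.07}, {"x": -0.001, "y": 0.01, "z": 0, "rx": 0, "ry": 0, "rz": 0, "hand": 0.07}, {"x": -0.001, "y": 0.007, "z": 0, "rx": 0, "ry": 0, "rz": 0, "hand": 0.07}]}}

```text
time: 16.75
tool_pos: [0.6251, -0.1004, 0.0085]
ee_rot: [-0.785, 0.003, 0.14]
wrist_force: [1.3, -8.1, -2.6]
width: 0.0698
```

```bash
python3 look.py 21 wrist
```

```text
t 16.75 q [-0.558  0.708  1.148  0.59   1.812 -0.711] tcp [ 0.6251 -0.1004  0.0085] [-0.785  0.003  0.14 ] F [ 1.3 -8.1 -2.6] w 0.0698
toolx [ 0.99   0.14  -0.003] tooly [-0.101  0.7   -0.707]
board frame n,t: -0.2028 -0.068
```

View pics/wrist_21.png

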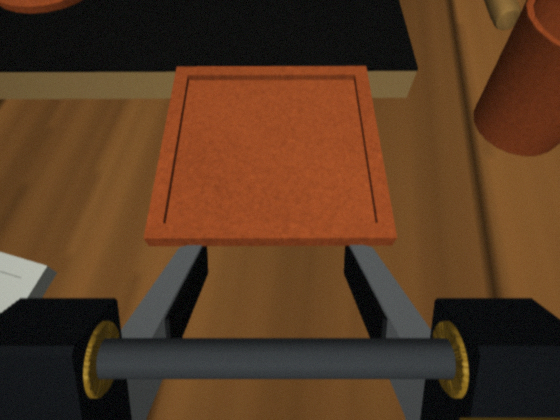

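Emit:
{"op": "play_rows", "data": {"steps": [{"x": 0, "y": 0.001, "z": 0.0055, "rx": 0, "ry": 0, "rz": 0, "hand": 0.07}, {"x": 0, "y": 0.002, "z": 0.0055, "rx": 0, "ry": 0, "rz": 0, "hand": 0.07}, {"x": 0, "y": 0.002, "z": 0.0055, "rx": 0, "ry": 0, "rz": 0, "hand": 0.07}, {"x": 0, "y": 0.002, "z": 0.0055, "rx": 0, "ry": 0, "rz": 0, "hand": 0.07}, {"x": -0.0006, "y": 0.005, "z": 0.0075, "rx": 0, "ry": 0, "rz": 0, "hand": 0.07}, {"x": -0.0006, "y": 0.005, "z": 0.0075, "rx": 0, "ry": 0, "rz": 0, "hand": 0.07}, {"x": -0.0006, "y": 0.005, "z": 0.0075, "rx": 0, "ry": 0, "rz": 0, "hand": 0.07}, {"x": -0.0006, "y": 0.005, "z": 0.0075, "rx": 0, "ry": 0, "rz": 0, "hand": 0.07}]}}

```text
time: 17.8
tool_pos: [0.6224, -0.0729, 0.0615]
ee_rot: [-0.783, 0.003, 0.141]
wrist_force: [0.6, -3.4, 0.2]
width: 0.0698
```

```bash
python3 look.py 22 wrist;python3 ang.py wrist_22 270 280 140 270 10
```

```text
t 17.8 q [-0.529  0.627  1.164  0.615  1.851 -0.648] tcp [ 0.6224 -0.0729  0.0615] [-0.783  0.003  0.141] F [ 0.6 -3.4  0.2] w 0.0698
toolx [ 0.99   0.14  -0.003] tooly [-0.102  0.701 -0.705]
board frame n,t: -0.1752 -0.0692
140 n -0.0656 z 0.0241
150 n -0.0751 z 0.0238
160 n -0.0864 z 0.027
170 n -0.101 z 0.0352
180 n -0.1155 z 0.0445
190 n -0.1282 z 0.0528
200 n -0.1396 z 0.0603
210 n -0.1498 z 0.067
220 n -0.1589 z 0.0727
230 n -0.1675 z 0.0783
240 n -0.1782 z 0.0901
250 n -0.1816 z 0.0871
260 n -0.1744 z 0.0575
```

View pics/wrist_22.png

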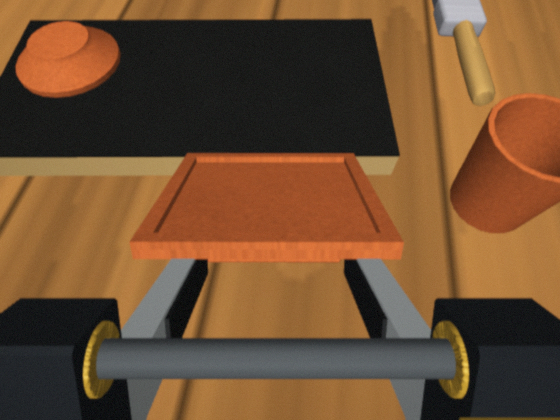

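Emit:
{"op": "play_rows", "data": {"steps": [{"x": -0.0006, "y": 0.0045, "z": 0.0065, "rx": 0, "ry": 0, "rz": 0, "hand": 0.07}, {"x": -0.0006, "y": 0.0045, "z": 0.0065, "rx": 0, "ry": 0, "rz": 0, "hand": 0.07}, {"x": -0.0006, "y": 0.0045, "z": 0.0065, "rx": 0, "ry": 0, "rz": 0, "hand": 0.07}, {"x": -0.0006, "y": 0.0045, "z": 0.0065, "rx": 0, "ry": 0, "rz": 0, "hand": 0.07}, {"x": -0.0007, "y": 0.0053, "z": 0.007, "rx": 0, "ry": 0, "rz": 0, "hand": 0.07}, {"x": -0.0007, "y": 0.0055, "z": 0.0065, "rx": 0, "ry": 0, "rz": 0, "hand": 0.07}, {"x": -0.0008, "y": 0.006, "z": 0.006, "rx": 0, "ry": 0, "rz": 0, "hand": 0.07}, {"x": -0.0008, "y": 0.006, "z": 0.0055, "rx": 0, "ry": 0, "rz": 0, "hand": 0.07}]}}

```text
time: 18.85
tool_pos: [0.617, -0.0318, 0.1122]
ee_rot: [-0.783, 0.003, 0.141]
wrist_force: [0.7, -1.3, 0.0]
width: 0.0698
```

```bash
python3 look.py 23 wrist scene;python3 ang.py wrist_23 270 280 190 290 6
```

```text
t 18.85 q [-0.482  0.537  1.194  0.646  1.873 -0.573] tcp [ 0.617  -0.0318  0.1122] [-0.783  0.003  0.141] F [ 0.7 -1.3  0. ] w 0.0698
toolx [ 0.99   0.14  -0.003] tooly [-0.102  0.702 -0.705]
board frame n,t: -0.1337 -0.0695
190 n -0.0356 z 0.024
196 n -0.0418 z 0.024
202 n -0.0476 z 0.0241
208 n -0.0537 z 0.0247
214 n -0.0588 z 0.0238
220 n -0.0644 z 0.024
226 n -0.1265 z 0.1345
232 n -0.129 z 0.1332
238 n -0.1319 z 0.1326
244 n -0.125 z 0.1113
250 n -0.1279 z 0.1098
256 n -0.1309 z 0.1085
262 n -0.1338 z 0.1078
268 n -0.1366 z 0.1063
274 n -0.1395 z 0.1052
280 n -0.1057 z -0.001
286 n -0.1108 z -0.0013
```

View pics/wrist_23.png

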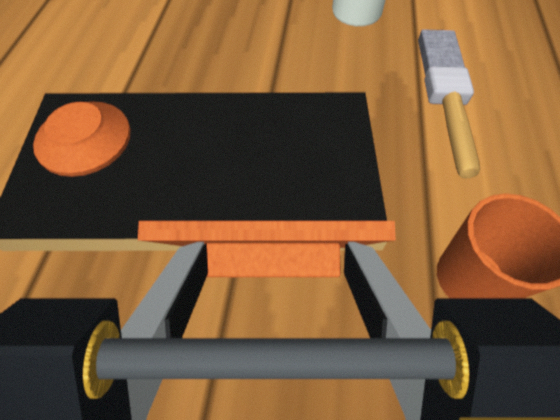

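Emit:
{"op": "play_rows", "data": {"steps": [{"x": -0.0012, "y": 0.0085, "z": 0.0048, "rx": 0, "ry": 0, "rz": 0, "hand": 0.07}, {"x": -0.0012, "y": 0.0085, "z": 0.0042, "rx": 0, "ry": 0, "rz": 0, "hand": 0.07}]}}

```text
time: 19.2
tool_pos: [0.6147, -0.0152, 0.1216]
ee_rot: [-0.783, 0.003, 0.14]
wrist_force: [0.5, -3.7, 3.5]
width: 0.0701
```

```bash
python3 look.py 24 wrist;python3 ang.py wrist_24 270 280 200 280 5
```

```text
t 19.2 q [-0.463  0.511  1.212  0.655  1.867 -0.552] tcp [ 0.6147 -0.0152  0.1216] [-0.783  0.003  0.14 ] F [ 0.5 -3.7  3.5] w 0.0701
toolx [ 0.99   0.14  -0.003] tooly [-0.101  0.702 -0.705]
board frame n,t: -0.1169 -0.0696
200 n -0.0235 z 0.0244
205 n -0.0284 z 0.0244
210 n -0.0332 z 0.0243
215 n -0.0381 z 0.0242
220 n -0.1052 z 0.1414
225 n -0.1074 z 0.1403
230 n -0.11 z 0.1405
235 n -0.1114 z 0.1373
240 n -0.109 z 0.1268
245 n -0.1079 z 0.1179
250 n -0.1105 z 0.1174
255 n -0.113 z 0.1168
260 n -0.1158 z 0.1168
265 n -0.1184 z 0.1161
270 n -0.1209 z 0.1154
275 n -0.1232 z 0.1146
```

Emit:
{"op": "play_rows", "data": {"steps": [{"x": -0.001, "y": 0.007, "z": 0.007, "rx": 0, "ry": 0, "rz": 0, "hand": 0.07}, {"x": -0.0015, "y": 0.011, "z": 0.004, "rx": 0, "ry": 0, "rz": 0, "hand": 0.07}]}}

```text
time: 19.5
tool_pos: [0.612, 0.0032, 0.1316]
ee_rot: [-0.783, 0.004, 0.14]
wrist_force: [-0.2, -0.4, -0.1]
width: 0.0699
```

```bash
python3 look.py 25 wrist;python3 ang.py wrist_25 270 280 200 290 5
```

```text
t 19.5 q [-0.441  0.485  1.23   0.665  1.862 -0.527] tcp [0.612  0.0032 0.1316] [-0.783  0.004  0.14 ] F [-0.2 -0.4 -0.1] w 0.0699
toolx [ 0.99   0.14  -0.004] tooly [-0.102  0.702 -0.705]
board frame n,t: -0.0984 -0.0695
200 n 0.0015 z 0.0239
205 n -0.0036 z 0.0237
210 n -0.009 z 0.0243
215 n -0.0138 z 0.0236
220 n -0.0827 z 0.1437
225 n -0.0858 z 0.1443
230 n -0.0883 z 0.1438
235 n -0.091 z 0.1435
240 n -0.0911 z 0.1382
245 n -0.0911 z 0.1322
250 n -0.0907 z 0.1246
255 n -0.0925 z 0.1218
260 n -0.0951 z 0.1218
265 n -0.0979 z 0.1213
270 n -0.1008 z 0.1213
275 n -0.1037 z 0.1217
280 n -0.1063 z 0.1213
285 n -0.1085 z 0.1199
```

Emit:
{"op": "play_rows", "data": {"steps": [{"x": -0.0012, "y": 0.008, "z": 0.001, "rx": 0, "ry": 0, "rz": 0, "hand": 0.07}, {"x": -0.0012, "y": 0.009, "z": 0, "rx": 0, "ry": 0, "rz": 0, "hand": 0.07}]}}

```text
time: 19.8
tool_pos: [0.6096, 0.0201, 0.1327]
ee_rot: [-0.783, 0.004, 0.14]
wrist_force: [-0.6, 0.1, 0.9]
width: 0.0702
```

```bash
python3 look.py 26 wrist;python3 ang.py wrist_26 270 280 180 290 5
```

```text
t 19.8 q [-0.42   0.467  1.253  0.672  1.844 -0.514] tcp [0.6096 0.0201 0.1327] [-0.783  0.004  0.14 ] F [-0.6  0.1  0.9] w 0.0702
toolx [ 0.99   0.14  -0.004] tooly [-0.102  0.702 -0.705]
board frame n,t: -0.0813 -0.0695
180 n 0.0404 z 0.0244
185 n 0.0352 z 0.0238
190 n 0.0296 z 0.0242
195 n 0.0243 z 0.0242
200 n 0.0187 z 0.0244
205 n 0.0138 z 0.0241
210 n 0.0086 z 0.0243
215 n 0.0037 z 0.0242
220 n -0.0648 z 0.1431
225 n -0.0679 z 0.1434
230 n -0.0708 z 0.1439
235 n -0.0734 z 0.1437
240 n -0.0739 z 0.1388
245 n -0.0745 z 0.1338
250 n -0.075 z 0.1289
255 n -0.0758 z 0.1238
260 n -0.0781 z 0.1225
265 n -0.0811 z 0.1232
270 n -0.084 z 0.1234
275 n -0.0869 z 0.1238
280 n -0.0899 z 0.1245
285 n -0.0925 z 0.1247
```

View pics/wrist_26.png

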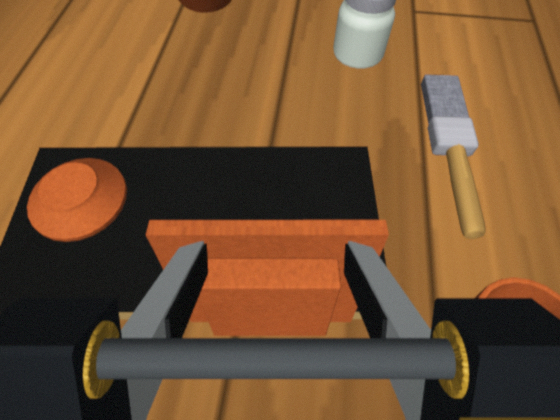

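Emit:
{"op": "play_rows", "data": {"steps": [{"x": -0.0012, "y": 0.009, "z": 0, "rx": 0, "ry": 0, "rz": 0, "hand": 0.07}, {"x": -0.0013, "y": 0.01, "z": -0.002, "rx": 0, "ry": 0, "rz": 0, "hand": 0.07}, {"x": -0.0013, "y": 0.01, "z": -0.003, "rx": 0, "ry": 0, "rz": 0, "hand": 0.07}, {"x": 0, "y": 0, "z": 0, "rx": 0, "ry": 0, "rz": 0, "hand": 0.07}, {"x": 0, "y": 0, "z": 0, "rx": 0, "ry": 0, "rz": 0, "hand": 0.07}]}}

```text
time: 20.48
tool_pos: [0.6059, 0.0488, 0.1286]
ee_rot: [-0.783, 0.003, 0.141]
wrist_force: [-0.4, 0.2, 4.2]
width: 0.0697
```

```bash
python3 look.py 27 wrist scene;python3 ang.py wrist_27 270 280 100 290 8
```

```text
t 20.48 q [-0.383  0.444  1.294  0.682  1.807 -0.497] tcp [0.6059 0.0488 0.1286] [-0.783  0.003  0.141] F [-0.4  0.2  4.2] w 0.0697
toolx [ 0.99   0.141 -0.003] tooly [-0.102  0.702 -0.705]
board frame n,t: -0.0524 -0.0698
100 n 0.1928 z -0.0005
108 n 0.1807 z -0.0009
116 n 0.1685 z -0.0006
124 n 0.1571 z -0.0006
132 n 0.1455 z -0.0005
140 n 0.1346 z -0.0007
148 n 0.1241 z -0.0012
156 n 0.114 z -0.0014
164 n 0.1034 z -0.0009
172 n 0.0757 z 0.0241
180 n 0.0667 z 0.0242
188 n 0.058 z 0.0243
196 n 0.0496 z 0.0242
204 n 0.0413 z 0.0243
212 n 0.0336 z 0.0237
220 n -0.0338 z 0.1353
228 n -0.039 z 0.1366
236 n -0.0412 z 0.1316
244 n -0.0432 z 0.1261
252 n -0.0456 z 0.1208
260 n -0.0488 z 0.1178
268 n -0.0545 z 0.1205
276 n -0.0595 z 0.1223
284 n -0.0643 z 0.1237
```

View pics/wrist_27.png

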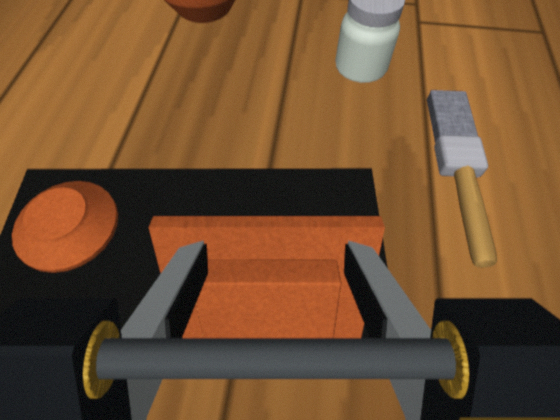

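View pics/scene_27.png

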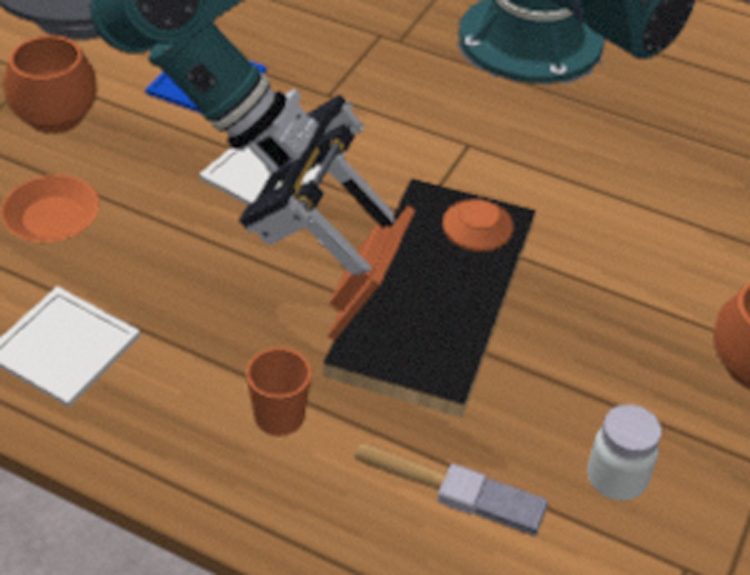

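Emit:
{"op": "play_rows", "data": {"steps": [{"x": 0, "y": 0.0, "z": 0.006, "rx": 0, "ry": 0, "rz": 0, "hand": 0.07}, {"x": 0, "y": 0.002, "z": 0.004, "rx": 0, "ry": 0, "rz": 0, "hand": 0.07}]}}

```text
time: 20.82
tool_pos: [0.6063, 0.0495, 0.1374]
ee_rot: [-0.785, 0.003, 0.139]
wrist_force: [0.1, 1.1, -0.5]
width: 0.0703
```

```bash
python3 look.py 28 wrist scene;python3 ang.py wrist_28 270 280 150 290 8
```

```text
t 20.82 q [-0.381  0.435  1.286  0.684  1.817 -0.484] tcp [0.6063 0.0495 0.1374] [-0.785  0.003  0.139] F [ 0.1  1.1 -0.5] w 0.0703
toolx [ 0.99   0.139 -0.003] tooly [-0.1    0.7   -0.707]
board frame n,t: -0.0517 -0.0703
150 n 0.1279 z -0.0004
158 n 0.1176 z -0.0007
166 n 0.1072 z -0.0008
174 n 0.0798 z 0.0242
182 n 0.0708 z 0.024
190 n 0.0616 z 0.0243
198 n 0.0289 z 0.0639
206 n 0.0226 z 0.0625
214 n 0.0079 z 0.076
222 n 0.0022 z 0.0748
230 n -0.0037 z 0.0733
238 n -0.0092 z 0.072
246 n -0.015 z 0.0706
254 n -0.0202 z 0.0687
262 n -0.0257 z 0.067
270 n -0.0311 z 0.0658
278 n -0.0364 z 0.0641
286 n -0.0417 z 0.0629
```

View pics/wrist_28.png

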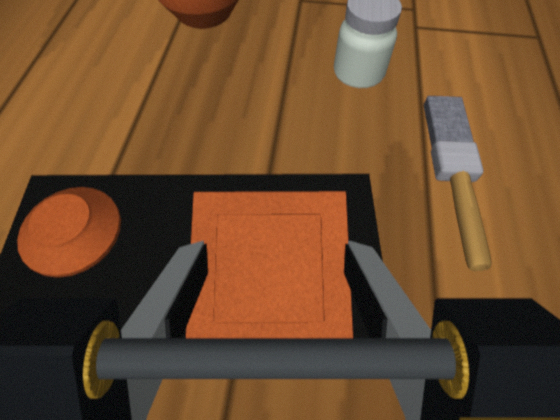

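Emit:
{"op": "play_rows", "data": {"steps": [{"x": 0.002, "y": -0.015, "z": 0.01, "rx": 0, "ry": 0, "rz": 0, "hand": 0.07}, {"x": 0.003, "y": -0.025, "z": 0, "rx": 0, "ry": 0, "rz": 0, "hand": 0.07}, {"x": 0.004, "y": -0.03, "z": 0, "rx": 0, "ry": 0, "rz": 0, "hand": 0.07}, {"x": 0.004, "y": -0.03, "z": 0, "rx": 0, "ry": 0, "rz": 0, "hand": 0.07}]}}

```text
time: 21.42
tool_pos: [0.6193, -0.0525, 0.1476]
ee_rot: [-0.784, 0.003, 0.139]
wrist_force: [-0.6, 0.4, 0.1]
width: 0.0695
```

```bash
python3 look.py 29 wrist scene;python3 ang.py wrist_29 270 280 80 260 8
```

```text
t 21.43 q [-0.506  0.532  1.126  0.651  1.943 -0.546] tcp [ 0.6193 -0.0525  0.1476] [-0.784  0.003  0.139] F [-0.6  0.4  0.1] w 0.0695
toolx [ 0.99   0.138 -0.003] tooly [-0.1    0.701 -0.706]
board frame n,t: -0.1546 -0.0689
80 n 0.1441 z -0.0006
88 n 0.13 z -0.0006
96 n 0.1166 z -0.001
104 n 0.0782 z 0.0241
112 n 0.066 z 0.0244
120 n 0.046 z 0.0333
128 n 0.0193 z 0.0508
136 n 0.0093 z 0.0511
144 n -0.0006 z 0.0514
152 n -0.0101 z 0.0512
160 n -0.0193 z 0.0513
168 n -0.0284 z 0.0514
176 n -0.037 z 0.0511
184 n -0.0453 z 0.0511
192 n -0.05 z 0.0453
200 n -0.051 z 0.033
208 n -0.0593 z 0.0332
216 n -0.0675 z 0.0331
224 n -0.0719 z 0.0258
232 n -0.0788 z 0.024
240 n -0.0793 z 0.0084
248 n -0.0832 z -0.0009
256 n -0.0916 z -0.0007
```

View pics/wrist_29.png

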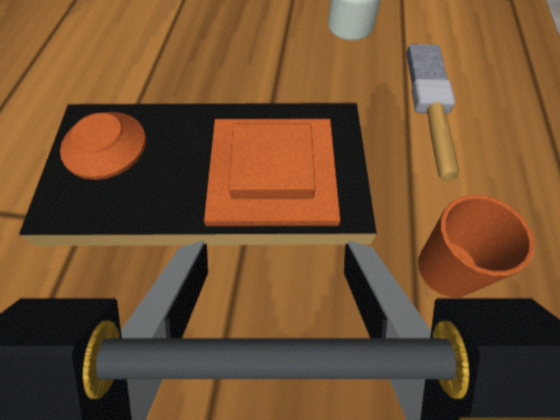

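View pics/scene_29.png

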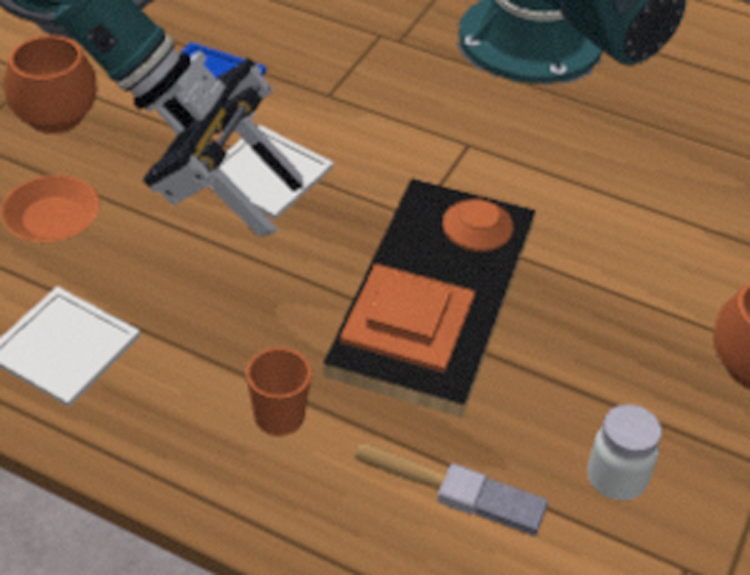

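```bash
python3 - <<'E'
from h import *
s=dict(np.load("pics/wrist_29.npz"))
c=np.array([.5295,.091]);n=np.array([-.139,.990]);t=np.array([-.990,-.139])
for nm,uv,z in [("b",(25,235),.025),("b",(374,235),.025),("b",(69,104),.025),("b",(356,103),.025),("s",(205,222),.034),("s",(338,221),.034),("s",(331,119),.034),("s",(214,120),.034)]:
    p=ray(s,uv,z)[:2]; print(nm,p.round(4),'n,t',((p-c)@n).round(4),((p-c)@t).round(4))
E
```

```text
b [ 0.3876 -0.0114] n,t -0.0816 0.1547
b [0.6952 0.031 ] n,t -0.0825 -0.1557
b [0.3607 0.1465] n,t 0.0784 0.1594
b [0.6741 0.1903] n,t 0.0783 -0.157
s [0.5462 0.0188] n,t -0.0738 -0.0065
s [0.6619 0.0357] n,t -0.0731 -0.1234
s [0.6479 0.1546] n,t 0.0465 -0.1261
s [0.5278 0.1369] n,t 0.0457 -0.0047
```

Emit:
{"op": "play_rows", "data": {"steps": [{"x": -0.001, "y": 0.0, "z": -0.005, "rx": -0.155, "ry": -0.022, "rz": 0, "hand": 0.07}, {"x": -0.001, "y": 0.01, "z": -0.015, "rx": -0.155, "ry": -0.022, "rz": 0, "hand": 0.07}, {"x": -0.003, "y": 0.015, "z": -0.02, "rx": -0.155, "ry": -0.022, "rz": 0, "hand": 0.07}, {"x": -0.003, "y": 0.015, "z": -0.025, "rx": -0.155, "ry": -0.022, "rz": 0, "hand": 0.07}, {"x": -0.003, "y": 0.015, "z": -0.025, "rx": -0.155, "ry": -0.022, "rz": 0, "hand": 0.07}, {"x": 0, "y": 0, "z": 0, "rx": 0, "ry": 0, "rz": 0, "hand": 0.07}]}}

```text
time: 22.28
tool_pos: [0.6056, 0.0095, 0.0557]
ee_rot: [-1.565, 0.006, 0.145]
wrist_force: [0.5, -0.7, 0.3]
width: 0.0699
```

```bash
python3 look.py 30 wrist scene
```

```text
t 22.27 q [-0.081  0.288  1.439  0.005  1.423 -0.226] tcp [0.6056 0.0095 0.0557] [-1.565  0.006  0.145] F [ 0.5 -0.7  0.3] w 0.0699
toolx [ 0.99   0.144 -0.006] tooly [-0.007  0.005 -1.   ]
board frame n,t: -0.0913 -0.064
```

View pics/wrist_30.png

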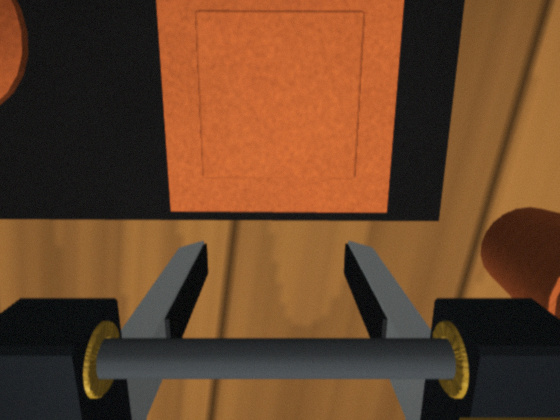

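Emit:
{"op": "play_rows", "data": {"steps": [{"x": 0, "y": -0.001, "z": -0.015, "rx": 0, "ry": 0, "rz": 0, "hand": 0.07}, {"x": 0, "y": 0, "z": -0.011, "rx": 0, "ry": 0, "rz": 0, "hand": 0.07}, {"x": 0, "y": 0, "z": 0, "rx": 0, "ry": 0, "rz": 0, "hand": 0.07}, {"x": -0.0007, "y": 0.005, "z": 0, "rx": 0, "ry": 0, "rz": 0, "hand": 0.07}, {"x": -0.0006, "y": 0.004, "z": 0, "rx": 0, "ry": 0, "rz": 0, "hand": 0.07}, {"x": -0.0004, "y": 0.003, "z": 0, "rx": 0, "ry": 0, "rz": 0, "hand": 0.07}, {"x": -0.0004, "y": 0.003, "z": 0, "rx": 0, "ry": 0, "rz": 0, "hand": 0.07}]}}

```text
time: 23.25
tool_pos: [0.6061, 0.0193, 0.0322]
ee_rot: [-1.567, 0.001, 0.139]
wrist_force: [0.0, -1.6, 0.3]
width: 0.0701
```

```bash
python3 look.py 31 wrist;python3 ang.py wrist_31 270 280 150 260 6
```

```text
t 23.25 q [-0.063  0.304  1.467  0.003  1.372 -0.203] tcp [0.6061 0.0193 0.0322] [-1.567e+00  1.000e-03  1.390e-01] F [ 0.  -1.6  0.3] w 0.0701
toolx [ 0.99   0.138 -0.001] tooly [-0.002  0.003 -1.   ]
board frame n,t: -0.0816 -0.0659
150 n -0.0238 z 0.0506
156 n -0.0262 z 0.0511
162 n -0.0288 z 0.0512
168 n -0.0313 z 0.0507
174 n -0.0341 z 0.051
180 n -0.0366 z 0.051
186 n -0.0392 z 0.051
192 n -0.0419 z 0.0512
198 n -0.0446 z 0.0508
204 n -0.0472 z 0.0512
210 n -0.0549 z 0.0333
216 n -0.0579 z 0.0329
222 n -0.061 z 0.0333
228 n -0.0641 z 0.033
234 n -0.0674 z 0.0328
240 n -0.0703 z 0.0331
246 n -0.0771 z 0.0239
252 n -0.0904 z -0.0013
258 n -0.0944 z -0.0012
```

View pics/wrist_31.png

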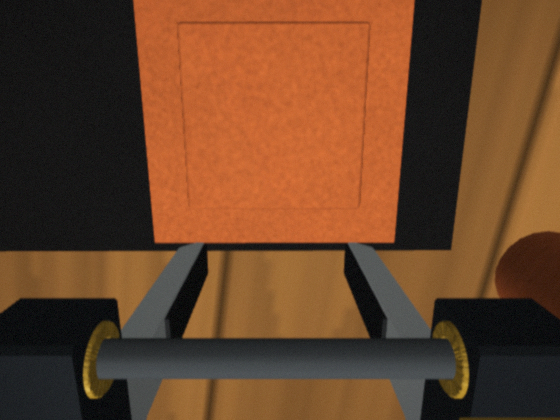

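Emit:
{"op": "play_rows", "data": {"steps": [{"x": 0, "y": -0.001, "z": -0.003, "rx": 0, "ry": 0, "rz": 0, "hand": 0.07}, {"x": 0, "y": 0, "z": 0, "rx": 0, "ry": 0, "rz": 0, "hand": 0.07}, {"x": -0.0004, "y": 0.003, "z": 0, "rx": 0, "ry": 0, "rz": 0, "hand": 0.07}, {"x": -0.0004, "y": 0.003, "z": 0, "rx": 0, "ry": 0, "rz": 0, "hand": 0.07}, {"x": -0.0004, "y": 0.003, "z": 0, "rx": 0, "ry": 0, "rz": 0, "hand": 0.07}, {"x": -0.0004, "y": 0.003, "z": 0, "rx": 0, "ry": 0, "rz": 0, "hand": 0.07}]}}

```text
time: 24.05
tool_pos: [0.6043, 0.0305, 0.0287]
ee_rot: [-1.566, 0.002, 0.138]
wrist_force: [0.8, -2.0, -1.5]
width: 0.0699
```

```bash
python3 look.py 32 wrist;python3 ang.py wrist_32 270 280 200 264 6
```

```text
t 24.05 q [-0.046  0.305  1.473  0.004  1.366 -0.185] tcp [0.6043 0.0305 0.0287] [-1.566  0.002  0.138] F [ 0.8 -2.  -1.5] w 0.0699
toolx [ 0.99   0.138 -0.002] tooly [-0.002  0.004 -1.   ]
board frame n,t: -0.0703 -0.0656
200 n -0.0335 z 0.0508
206 n -0.036 z 0.0511
212 n -0.0437 z 0.0332
218 n -0.0469 z 0.0324
224 n -0.0498 z 0.0329
230 n -0.0529 z 0.0332
236 n -0.056 z 0.0331
242 n -0.0589 z 0.0335
248 n -0.0655 z 0.0241
254 n -0.0691 z 0.024
260 n -0.0723 z 0.024
```

View pics/wrist_32.png

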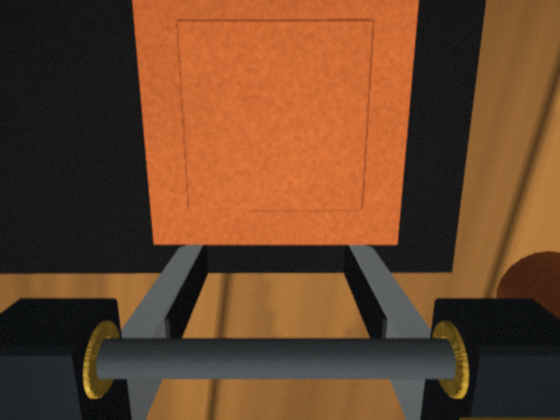

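Trailing edge is at n≈-0.061, so about 19 mm inside the board edge. I'm withdrawing backwards and up, then doing a last check.

Emit:
{"op": "play_rows", "data": {"steps": [{"x": 0.002, "y": -0.012, "z": 0, "rx": 0, "ry": 0, "rz": 0, "hand": 0.07}, {"x": 0.003, "y": -0.025, "z": 0.01, "rx": 0, "ry": 0, "rz": 0, "hand": 0.07}, {"x": 0.004, "y": -0.03, "z": 0.03, "rx": 0, "ry": 0, "rz": 0, "hand": 0.07}, {"x": 0, "y": -0.04, "z": 0.04, "rx": 0, "ry": 0, "rz": 0, "hand": 0.07}, {"x": 0, "y": -0.04, "z": 0.04, "rx": 0, "ry": 0, "rz": 0, "hand": 0.07}, {"x": 0, "y": -0.04, "z": 0.03, "rx": 0, "ry": 0, "rz": 0, "hand": 0.07}, {"x": 0, "y": 0, "z": 0, "rx": 0, "ry": 0, "rz": 0, "hand": 0.07}, {"x": 0, "y": 0, "z": 0, "rx": 0, "ry": 0, "rz": 0, "hand": 0.07}]}}

```text
time: 25.1
tool_pos: [0.613, -0.1563, 0.178]
ee_rot: [-1.565, 0.002, 0.138]
wrist_force: [-0.8, 0.0, -0.3]
width: 0.0701
```

```bash
python3 look.py 33 top scene; python3 - <<'E'
from h import *
s=dict(np.load("pics/top_33.npz")); P=cloud(s); a=P[...,2]; hsv=cv2.cvtColor(s["color"],cv2.COLOR_RGB2HSV)
c=np.array([.5295,.091]);n=np.array([-.139,.990]);t=np.array([-.990,-.139])
d=P[...,:2]-c; N=d@n;Tt=d@t
m=(abs(N)<.1)&(Tt>-.18)&(Tt<.04)&(a>.0295)&(a<.06)&(hsv[...,1]>120)
print(m.sum(),'n',N[m].min(),N[m].max(),'t',Tt[m].min(),Tt[m].max(),'foot z',np.median(a[(abs(N)<.02)&(abs(Tt+.065)<.02)]))
s0=dict(np.load("pics/top0.npz")); df=np.abs(s["color"].astype(int)-s0["color"]).sum(2); 
cv2.imwrite("pics/diff.png",np.clip(df,0,255).astype(np.uint8))
E
```

```text
t 25.1 q [-0.342  0.282  1.199  0.004  1.666 -0.479] tcp [ 0.613  -0.1563  0.178 ] [-1.565  0.002  0.138] F [-0.8  0.  -0.3] w 0.0701
toolx [ 0.99   0.138 -0.002] tooly [-0.003  0.006 -1.   ]
board frame n,t: -0.2564 -0.0483
1665 n -0.061748736276569 0.06295450944738838 t -0.13020686037894466 -0.005998071570682202 foot z 0.05281235366711723
```

View pics/top_33.png

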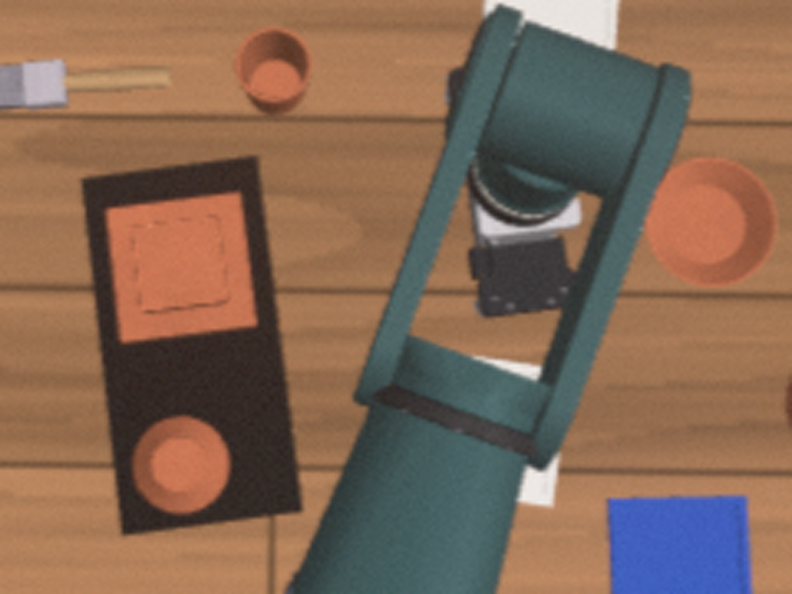

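View pics/scene_33.png

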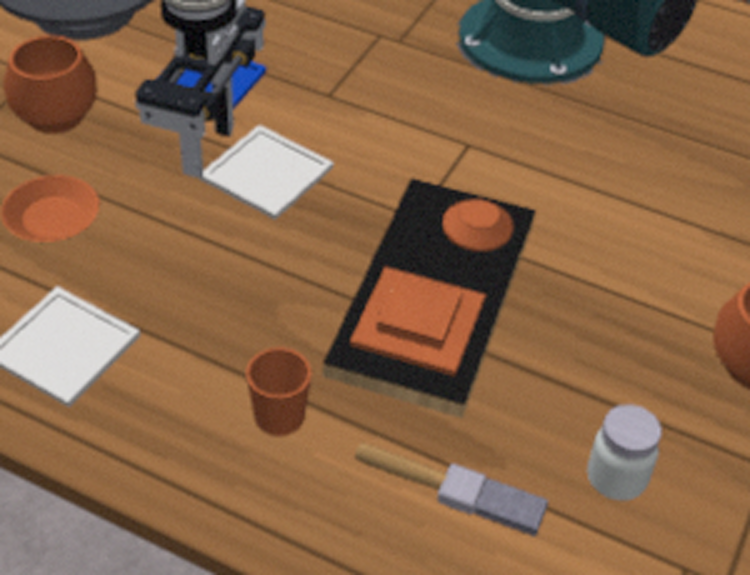

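View pics/diff.png

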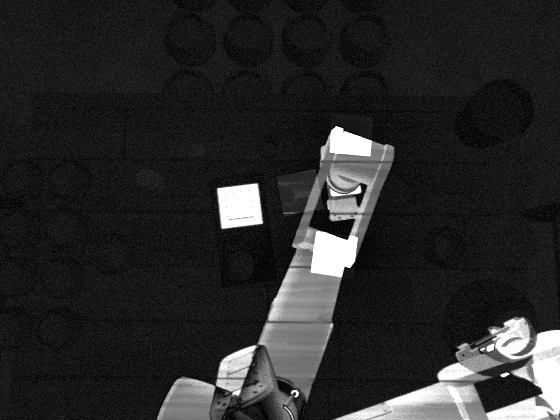

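The saucer lies foot up and centred across the board's depth (n from -62 to +63 mm, with the board at ±80). Apart from the saucer and the arm, the difference image shows no change.

```bash
python3 -c "
from bench import workorder
print(workorder.close_job())"
```

```text
the job is handed in; nothing more can be done
None
```

The square saucer now lies flat on the board, foot up and with no part overhanging. I handed the job in at 25.1 s with the gripper well clear.

**What I did**
1. I pushed the saucer towards the board, then about 22 mm along it towards the robot, so it would land clear of the board's far end.
2. With two fingertips under its rim, I pressed it against the board's long edge and tipped it up.
3. On the first try the rim slipped off the board's top edge. The saucer stood upright on the table for a moment, then fell back foot down; this disturbed nothing else.
4. The second try tipped it past vertical and it flipped over onto the board.
5. I then pushed it about 11 mm further on and withdrew.

**Last checks**
- **Flatness:** in the wrist view just after the flip, the foot's top read an even 51 mm. In the last top view it read about 53 mm, against 52 mm expected.
- **Edges:** about 17 to 19 mm is left to each long side of the board, about 30 mm to its far end, and about 70 mm to the round saucer.
- **Other items:** before-and-after top pictures show no change in the cup, round saucer, dish, pots, brush or jar. In the top view the arm covered parts of the two white look-alikes. Both are fully visible in the scene picture and look unmoved.
- **Forces:** the highest wrist force I read was about 23 N, but I only read it at the end of each move.

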